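Sort four hand tools back into their foam inserts

ROBOT

A 7-joint arm with a two-finger parallel gripper is mounted at the origin on a cart in front of the work surface, level with it; the furniture and walls round the work are solid. World frame = base frame: x ahead of the robot, y to its left, z up, the work surface at z = 0. Lengths are in mm, angles in rad, forces in N, time in s.
With the tool pointing down it reaches from about 350 to 900 mm from the base axis. Payload 7.2 kg.
Tool frame: the origin (TCP) lies at the very end of the fingers, on their centre line; the grasp point (between the pads) lies 19 mm behind it; z points along the fingers, x is the direction in which the jaws open and shut, and the axes are right-handed (so a half turn about z gives the same grasp; the last joint's range is limited). The gripper opens to 85 mm and grips with 20 to 120 N. Pads are 22 mm wide; open, the fingers measure 114 mm over their backs; the gripper's body (76 mm by 85 mm) begins 54 mm behind the grasp point. The pads swing forward as they close: fully open they stand 13 mm farther back than shut.
Start: joints at [-1.389, 0.411, -0.013, 1.596, 0.006, 1.134, -0.082], TCP at [154.516, 605.602, 231.297] pointing down, gripper open.
Joint ranges: [-2.95, 2.95], [-0.29, 1.99], [-1.47, 1.44], [0.14, 2.54], [-1.03, 4.17], [0.13, 1.85], [-2.86, 2.86]. Speed limits (rad/s): [2.39, 2.39, 3.01, 3.01, 3.14, 3.14, 3.14].

INTERFACE

Orientations are given as [roll, pitch, yaw] about the fixed x, y, z axes, in that order (R = Rz(yaw) Ry(pitch) Rx(roll)).
In Python, from cell import r gives the robot as it stands.
- The arm moves only by the tool carry_out, never from a script. Its argument "deltas" is a list of rows, each an object with "gripper": the closure in counts, from 0 (fully open) to 255 (shut); "dp": the shift along the tool's x, y, z in m, a list of three; "turn": the turn about the tool's z in degrees. A call has 1 to 8 rows; each row is the pose to reach, as a shift and turn from the pose commanded when the call began, along the tool's axes at that moment; what a row does not reach only later rows make up. A row lasts 1/8 s, in which the tool goes at most 62.5 mm and 10.7 degrees, less where a joint would pass 70% of its speed; a pose out of reach is approached as far as the arm can. A call with a gripper value outside its range is refused whole. The fingers move at their own pace and stop on an object; "squeeze" is the grip in N (left out, the last holds). Time passes only in rows, so rows that repeat a pose let the fingers close. It gives the time, the measured TCP pose, the force and the opening at its end, in the units of the state.
- r.observe(): the state, without advancing time (a new reading comes with each control period).
- r.snapshot(name): name is "scene" or "top" or "wrist"; returns a dict with "pixels" (480x640x3 uint8, red, green, blue), "intrinsics" (3x3 intrinsics, pixels), "k1" (the pictures are not rectified: a ray, as slopes to the right and down, at radius r is drawn at 1 + k1 r^2 times it, then the intrinsics apply), "cam_to_world" (4x4, takes a point from camera to world coordinates). Camera axes: x right, y down, z forward; pixel columns grow to the right and rows downward; lengths in mm; the calibration is good to about 2 mm. A picture is of the moment at which its call begins. There is no depth.
- r.job_done(): hands the job in, once; it reports no verdict.
The state is a dict: "clock": time; "joint_positions": joint angles; "joint_vel": joint speeds; "effort": joint torques, N m; "eef_pos": TCP position; "ee_rot": TCP orientation; "contact_force": force on the tool from outside, world axes, zero at the start; "ft_torque": the same for the moment, N m; "width": finger opening in mm.
Only numpy, scipy, OpenCV 4.12 (cv2) and the standard library are available. Lean on these libraries where they do the work, as an engineer would, in place of code of your own. Each camera call takes 0.05 s, during which the arm holds its last target.

TASK

The two spanners, the centre punch and the vernier calliper lie mixed on the bench, and the four foam inserts from the tool drawer lie beside them. Lay each tool in the insert whose cut-out is made for it, the larger spanner in the long spanner cut-out and the smaller one in the short one, so that all four lie flat on the floors of their own cut-outs.

Things in the scene. Friction and masses are not known exactly. Their poses are not given: they have to be found in the camera images.
- spanner_17_mid (a point): The larger steel combination spanner, 37 x 218 x 9 mm, 0.15 kg, lying flat. The point is its middle, half-way up (4.5 mm above its underside); y runs along it, z up. The bar between the heads is 12 mm wide and lies 2 to 7 mm above the underside, over 65 mm either side of the middle: grip it there, across x.
- spanner_13_mid (a point): The smaller steel combination spanner, 29 x 179 x 8 mm, 0.09 kg, lying flat. The point is its middle, half-way up (4 mm above its underside); y runs along it, z up. The bar between the heads is 10 mm wide and lies 1 to 6 mm above the underside, over 55 mm either side of the middle: grip it there, across x.
- centre_punch_mid (a point): Centre punch lying on its side: round green body with a steel point, 122 mm long, body 21 mm thick, collar at most 24 mm, 0.19 kg. The point is its middle, on its axis (10.5 mm above the bench); y runs along it; it may be rolled about y. Grip the body across.
- calliper_mid (a point): Steel vernier calliper lying flat, jaws shut, 55 x 216 x 11 mm, 0.16 kg. The point is on the centre line of its 16 mm wide beam, 5 mm above the bench; y runs along the beam towards the jaws, z up. The beam lies 3 to 7 mm above the bench; it ends 128 mm to -y, the slide begins 22 mm to +y, the jaws (54 to 88 mm to +y) reach 39 mm to -x. Grip the beam at the point, across x.
- insert_long_spanner_floor (a point): Fixed foam block, 98 x 260 x 30 mm, grey over blue. The point is the middle of its cut-out's floor, 22 mm above the bench; x across, y along, z up. The cut-out is 8 mm deep, 234 mm long, 53 mm wide at both ends (beyond 64 mm from the middle), 28 mm wide between, same both ways round. At the middle a finger scallop 64 mm across x, 54 mm along y is 6 mm deeper.
- insert_short_spanner_floor (a point): Fixed foam block, 98 x 222 x 30 mm, grey over blue. The point is the middle of its cut-out's floor, 22 mm above the bench; x across, y along, z up. The cut-out is 8 mm deep, 195 mm long, 44 mm wide at both ends (beyond 53 mm from the middle), 26 mm wide between, same both ways round. At the middle a finger scallop 62 mm across x, 54 mm along y is 6 mm deeper.
- insert_punch_floor (a point): Fixed foam block for the centre punch, 98 x 166 x 30 mm, grey over blue. The point is the middle of its cut-out's floor, 16 mm above the bench; x across, y along, z up. The cut-out is a plain oblong, 14 mm deep, 138 mm long, 40 mm wide, same both ways round. At the middle a finger scallop 72 mm across x, 54 mm along y is 6 mm deeper.
- insert_calliper_floor (a point): Fixed foam block, 104 x 260 x 30 mm, cut out 8 mm deep in the calliper's outline with 8 mm to spare all round. The point, 22 mm above the bench, is on the floor of the beam's part (32 mm wide, to 136 mm at -y), 7 mm (x) and 20 mm (y) from the block's middle; the calliper's point belongs over it, x and y as here; the jaws' part is at +y, to -x. Finger scallop at the point: 66 mm in x, 54 in y, 6 mm deeper.

How it is judged (in metres and radians):
At the end, for the whole second after the job is handed in: Each tool lies flat and at rest on the floor of its own cut-out: its middle within 14 mm of the cut-out's middle and no more than 4 mm higher than when resting on the floor, its length within 8 degrees of the cut-out's (spanners and punch either way round) and within 4 degrees of level (horizontal distance between spanner_17_mid and insert_long_spanner_floor below 0.014 m and z of spanner_17_mid in the frame of insert_long_spanner_floor below 0.0085 m and angle between the y axis of spanner_17_mid and the y axis of insert_long_spanner_floor, either way round below 0.14 rad and linear speed of each of spanner_17, spanner_13, centre_punch, calliper below 0.02 m/s and angle between spanner_17_mid's own y axis and vertical between 1.5 and 1.64 rad and horizontal distance between spanner_13_mid and insert_short_spanner_floor below 0.014 m and z of spanner_13_mid in the frame of insert_short_spanner_floor below 0.008 m and angle between the y axis of spanner_13_mid and the y axis of insert_short_spanner_floor, either way round below 0.14 rad and angle between spanner_13_mid's own y axis and vertical between 1.5 and 1.64 rad and horizontal distance between centre_punch_mid and insert_punch_floor below 0.014 m and z of centre_punch_mid in the frame of insert_punch_floor below 0.0145 m and angle between the y axis of centre_punch_mid and the y axis of insert_punch_floor, either way round below 0.14 rad and angle between centre_punch_mid's own y axis and vertical between 1.5 and 1.64 rad and horizontal distance between calliper_mid and insert_calliper_floor below 0.014 m and z of calliper_mid in the frame of insert_calliper_floor below 0.009 m and angle between the y axis of calliper_mid and the y axis of insert_calliper_floor, either way round below 0.14 rad and angle between calliper_mid's own y axis and vertical between 1.5 and 1.64 rad); the robot touches nothing.
It also fails if it takes over 96 s, if anything falls off the work surface, if the arm or the gripper's body presses on something with over 40 N, if the wrist force passes 120 N, or if a joint passes its speed limit or range.

## Working session

There is one attempt and no reset: what is moved stays moved. The work goes in short steps, Python scripts to look and compute and a tool call to move; the robot and the scene stay as the last step left them, time stands still between calls to the robot, and variables do not carry over. Pictures are saved under pics/ and viewed, and the job is handed in when it is done.

Besides the shell and the picture viewer there is one more tool, called after "Call:" as name([rows], argument=value, ...), one row to a line, values as JSON. carry_out: Moves the arm, as the interface text tells. Its arguments: {"type":"object","properties":{"deltas":{"type":"array","items":{"type":"object","properties":{"gripper":{"type":"number"},"dp":{"type":"array","items":{"type":"number"}},"turn":{"type":"number"}}}},"squeeze":{"type":"number"}},"required":["deltas"]}

```bash
mkdir -p pics; ls
python3 - <<'E'
from cell import r
import cv2
for n in ["scene","top","wrist"]:
    s=r.snapshot(n); cv2.imwrite(f"pics/{n}0.png",s["pixels"][:,:,::-1]); print(n,s["intrinsics"],s["k1"],s["cam_to_world"].round(3) if hasattr(s["cam_to_world"],'round') else s["cam_to_world"])
print(r.observe())
E
```

```text
pics
scene [[462.79557596   0.         315.72044686]
 [  0.         462.79557596 227.65575563]
 [  0.           0.           1.        ]] 0.01936852223502027 [[ 4.93000e-01 -6.54000e-01  5.74000e-01 -4.33360e+01]
 [-8.70000e-01 -3.74000e-01  3.21000e-01 -3.07201e+02]
 [ 4.00000e-03 -6.57000e-01 -7.54000e-01  8.10095e+02]
 [ 0.00000e+00  0.00000e+00  0.00000e+00  1.00000e+00]]
top [[622.0375573    0.         327.10979483]
 [  0.         622.0375573  236.46714506]
 [  0.           0.           1.        ]] -0.005810929708289599 [[ 2.200000e-02 -9.840000e-01  1.780000e-01  2.971470e+02]
 [-1.000000e+00 -2.300000e-02 -3.000000e-03  1.199000e+00]
 [ 7.000000e-03 -1.780000e-01 -9.840000e-01  1.536198e+03]
 [ 0.000000e+00  0.000000e+00  0.000000e+00  1.000000e+00]]
wrist [[403.53275314   0.         324.56925405]
 [  0.         403.53275314 242.05547552]
 [  0.           0.           1.        ]] -0.07204339674182691 [[ 2.47000e-01  9.19000e-01  3.06000e-01  7.68380e+01]
 [ 9.69000e-01 -2.34000e-01 -8.00000e-02  6.26218e+02]
 [-2.00000e-03  3.16000e-01 -9.49000e-01  3.73597e+02]
 [ 0.00000e+00  0.00000e+00  0.00000e+00  1.00000e+00]]
{'clock': 0.15, 'joint_positions': array([-1.3892034 ,  0.4117287 , -0.01273116,  1.59685488,  0.00561363,
        1.13426565, -0.08224081]), 'joint_vel': array([ 0.00208073, -0.00249644,  0.00101607, -0.003394  , -0.0008947 ,
       -0.0014068 ,  0.00164193]), 'effort': array([ 1.59733285e-03, -6.01033044e+01,  6.82946462e-01, -2.99646074e+01,
        1.39175914e-02,  7.91821541e-03, -4.92505092e-05]), 'eef_pos': array([154.4344395 , 605.23480763, 230.63706537]), 'ee_rot': array([3.14150285e+00, 1.21751736e-03, 1.32100953e+00]), 'contact_force': array([ 0.08900471,  0.41686182, -0.21535976]), 'ft_torque': array([ 0.01626483,  0.05808826, -0.02147724]), 'width': 85.61537405633241}
```

View pics/scene0.png

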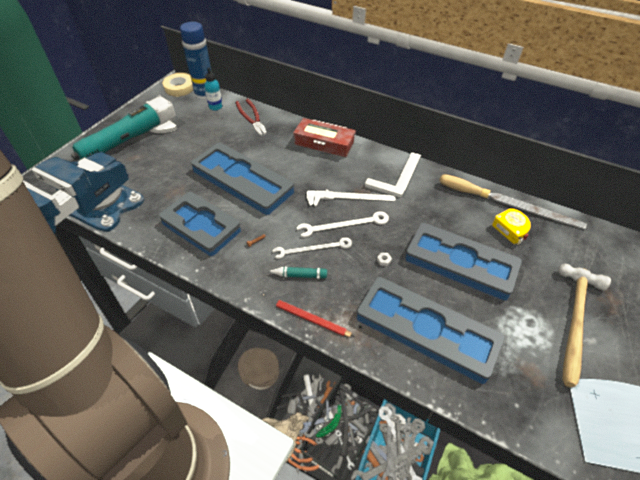

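View pics/top0.png

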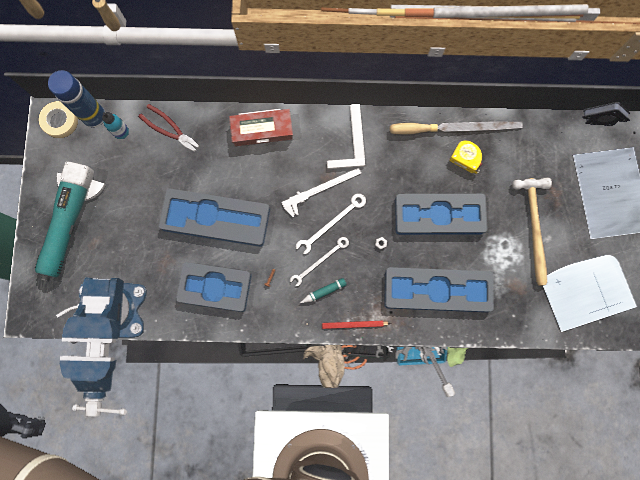

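View pics/wrist0.png

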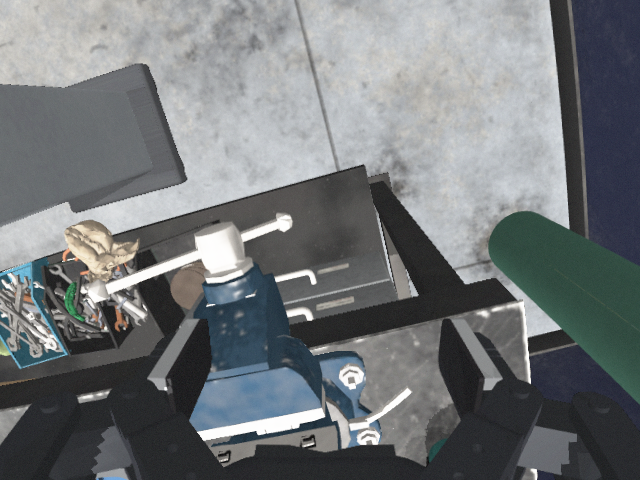

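```bash
cat > h.py <<'E'
import numpy as np, cv2
from cell import r
def und(s,px):
    K=np.array(s["intrinsics"]);k=s["k1"]
    px=np.atleast_2d(px).astype(float)
    return cv2.undistortPoints(px.reshape(-1,1,2),K,np.array([k,0,0,0,0.])).reshape(-1,2)
def ray(s,px,z):
    n=und(s,px);T=np.array(s["cam_to_world"])
    d=np.c_[n,np.ones(len(n))]@T[:3,:3].T;c=T[:3,3]
    return c+d*((z-c[2])/d[:,2])[:,None]
def proj(s,P):
    T=np.array(s["cam_to_world"]);P=np.atleast_2d(P)
    c=(P-T[:3,3])@T[:3,:3];n=c[:,:2]/c[:,2:]
    n=n*(1+s["k1"]*(n**2).sum(1))[:,None];K=np.array(s["intrinsics"])
    return n*[K[0,0],K[1,1]]+[K[0,2],K[1,2]]
E
python3 - <<'E'
from h import *
s=r.snapshot("top");im=s["pixels"][:,:,::-1].copy()
c=im[150:340,140:520];cv2.imwrite("pics/t1.png",cv2.resize(c[:, :200],None,fx=4,fy=3.1,interpolation=cv2.INTER_CUBIC)) 
cv2.imwrite("pics/t2.png",cv2.resize(c[:,130:260],None,fx=4,fy=3.1,interpolation=cv2.INTER_CUBIC))
hsv=cv2.cvtColor(im,cv2.COLOR_BGR2HSV)
for name,m in [("blue",cv2.inRange(hsv,(95,110,80),(115,255,255))),("steel",cv2.inRange(hsv,(0,0,185),(180,60,255))),("green",cv2.inRange(hsv,(75,80,30),(95,255,255)))]:
    m[:150]=0;m[340:]=0;m[:,:140]=0;m[:,520:]=0
    n,l,st,ce=cv2.connectedComponentsWithStats(m)
    for i in range(1,n):
        if st[i][4]>60:
            ys,xs=np.where(l==i);p=np.c_[xs,ys].astype(np.float32)
            print(name,st[i],ce[i].round(1),cv2.minAreaRect(p))
E
```

```text
blue [ 166  199   95   28 1629] [206.  213.8] ((213.0, 212.5), (27.0, 94.0), 90.0)
blue [ 403  202   77   23 1157] [441.1 212.8] ((441.0, 213.0), (22.0, 76.0), 90.0)
blue [ 185  272   57   30 1072] [213.2 286.5] ((213.00999450683594, 286.42999267578125), (55.012908935546875, 28.567115783691406), 8.130102157592773)
blue [ 392  277   95   26 1706] [438.9 289. ] ((439.0, 289.5), (25.0, 94.0), 90.0)
steel [327 150  38  18 371] [348.5 160.6] ((345.3470458984375, 158.51174926757812), (15.646086692810059, 37.734683990478516), 85.60128784179688)
steel [282 169  79  48 677] [314.8 191.5] ((320.65386962890625, 187.4315643310547), (18.731754302978516, 83.8804702758789), 56.94417953491211)
steel [296 194  70  60 512] [331.3 222.6] ((331.0026550292969, 223.32235717773438), (14.713388442993164, 85.41075897216797), 50.49232482910156)
steel [290 237  59  49 323] [320.1 260.2] ((319.1423645019531, 260.79058837890625), (10.914102554321289, 70.723388671875), 50.90614318847656)
steel [376 237  11  12  72] [380.9 242.5] ((381.0, 242.5), (11.0, 10.0), 90.0)
steel [484 236  36  36 545] [503.4 253. ] ((500.44342041015625, 252.3018798828125), (34.88957977294922, 34.75221633911133), 74.05460357666016)
green [313 282  26  18 211] [325.4 290.1] ((325.54388427734375, 290.0951232910156), (8.311321258544922, 25.213333129882812), 65.224853515625)
```

View pics/t1.png

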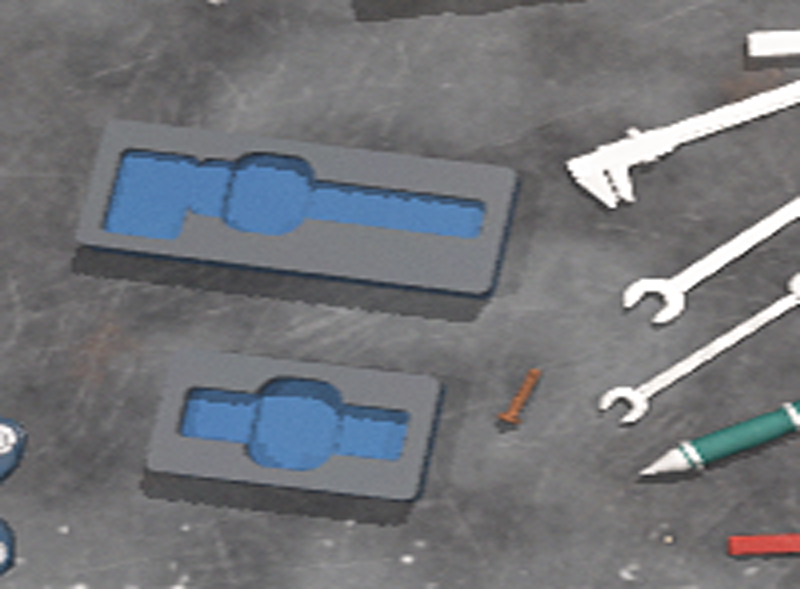

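View pics/t2.png

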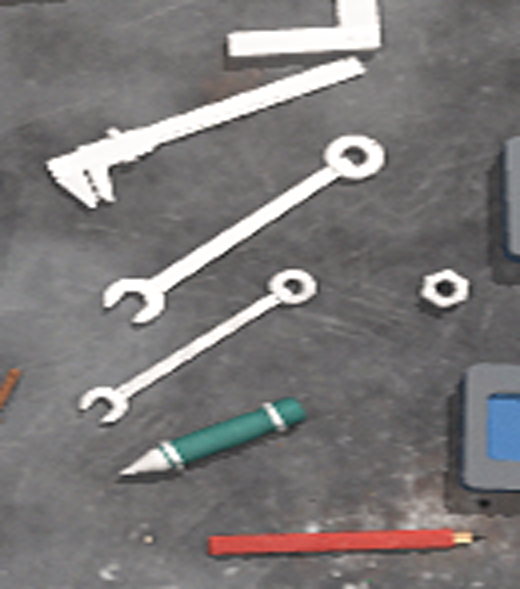

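```bash
cat > m1.py <<'E'
from h import *
s=r.snapshot("top");im=s["pixels"][:,:,::-1].copy()
F=4
def blobs(mask,reg,z,amin,up=None):
    x0,y0,x1,y1=reg
    n,l,st,ce=cv2.connectedComponentsWithStats(mask[y0:y1,x0:x1])
    i=1+np.argmax(st[1:,4]); cs,_=cv2.findContours((l==i).astype(np.uint8),cv2.RETR_EXTERNAL,cv2.CHAIN_APPROX_NONE)
    c=max(cs,key=len).reshape(-1,2)+[x0,y0]
    return c,(l==i)
g=cv2.cvtColor(im,cv2.COLOR_BGR2HSV)
b=im.astype(int)
blue=((b[:,:,0]-b[:,:,2])>18).astype(np.uint8)
for nm,reg in dict(cal=(155,185,275,250),pun=(172,260,255,315),short=(390,190,492,238),long=(380,265,498,314)).items():
    F=4;x0,y0,x1,y1=reg
    sub=cv2.resize(im[y0:y1,x0:x1],None,fx=F,fy=F,interpolation=cv2.INTER_CUBIC).astype(int)
    m=((sub[:,:,0]-sub[:,:,2])>18).astype(np.uint8)
    n,l,st,ce=cv2.connectedComponentsWithStats(m)
    i=1+np.argmax(st[1:,4]);
    cs,_=cv2.findContours((l==i).astype(np.uint8),cv2.RETR_EXTERNAL,cv2.CHAIN_APPROX_NONE)
    c=max(cs,key=len).reshape(-1,2)
    v=sub.astype(np.uint8).copy();v[c[:,1],c[:,0]]=(0,0,255);cv2.imwrite(f"pics/m_{nm}.png",v)
    px=(c+.5)/F-.5+[x0,y0]
    P=ray(s,px,30)[:,:2].astype(np.float32)
    print(nm,cv2.minAreaRect(P))
E
python3 m1.py
python3 - <<'E'
import cv2,numpy as np
a=[cv2.imread(f"pics/m_{n}.png") for n in("cal","pun","short","long")]
H=[x.shape for x in a];o=np.zeros((600,800,3),np.uint8)
y=0
for i,x in enumerate(a[:2]): o[y:y+x.shape[0],:min(400,x.shape[1])]=x[:,:400];y+=x.shape[0]
y=0
for x in a[2:]: o[y:y+x.shape[0],400:]=x[:,:400];y+=x.shape[0]
cv2.imwrite("pics/mm.png",o);print(H)
E
```

```text
cal ((619.8794555664062, 278.2200622558594), (235.8672637939453, 73.10319519042969), 89.07746887207031)
pun ((440.52447509765625, 269.2415771484375), (137.71302795410156, 72.19416046142578), 83.75712585449219)
short ((635.9398803710938, -283.8615417480469), (60.312862396240234, 195.037109375), 1.3501968383789062)
long ((446.4508361816406, -277.67462158203125), (233.87789916992188, 64.6607894897461), 88.65300750732422)
[(260, 480, 3), (220, 332, 3), (192, 408, 3), (196, 472, 3)]
```

View pics/mm.png

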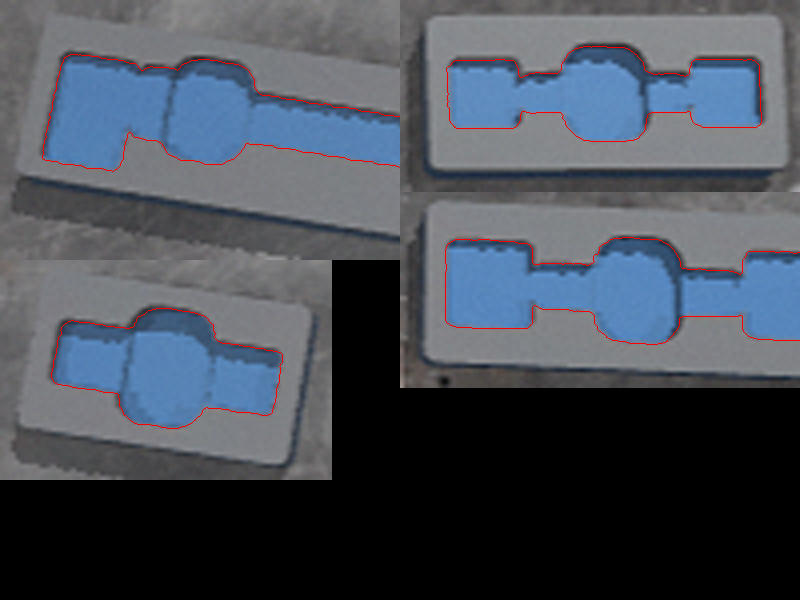

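```bash
cat > m2.py <<'E'
from h import *
s=r.snapshot("top");im=s["pixels"][:,:,::-1].copy()
F=4
def contour(reg,fn,z):
    x0,y0,x1,y1=reg
    sub=cv2.resize(im[y0:y1,x0:x1],None,fx=F,fy=F,interpolation=cv2.INTER_CUBIC).astype(int)
    m=fn(sub).astype(np.uint8)
    n,l,st,ce=cv2.connectedComponentsWithStats(m);i=1+np.argmax(st[1:,4])
    ys,xs=np.where(l==i)
    P=ray(s,(np.c_[xs,ys]+.5)/F-.5+[x0,y0],z)[:,:2]
    return P
white=lambda a:a.min(2)>150
green=lambda a:((a[:,:,1]-a[:,:,2])>15)|(a.min(2)>150)
blue=lambda a:(a[:,:,0]-a[:,:,2])>18
def frame(P,half,d=None):
    c=P.mean(0);
    if d is None:
        (cc,(w,h),a)=cv2.minAreaRect(P.astype(np.float32));a=np.radians(a if w>h else a+90);d=np.array([np.cos(a),np.sin(a)]);c=np.array(cc)
    for _ in range(5):
        n=np.array([-d[1],d[0]])
        t=(P-c)@d;q=(P-c)@n
        mid=(t.max()+t.min())/2
        # row-wise midline in bar
        T=[];Q=[];W=[]
        for u in np.arange(mid+half[0],mid+half[1],4):
            k=abs(t-u)<2
            if k.sum()>3:T.append(u);Q.append((q[k].max()+q[k].min())/2);W.append(np.ptp(q[k]))
        a,b=np.polyfit(T,Q,1)
        c=c+d*mid+n*(a*mid+b);d=d+a*n;d/=np.linalg.norm(d)
    return c,np.degrees(np.arctan2(d[1],d[0])),np.ptp(t),np.median(W)
if __name__=="__main__":
    print("s17",frame(contour((290,188,372,260),white,8),(-55,55)))
    print("s13",frame(contour((284,232,352,290),white,7),(-45,45)))
    print("pun",frame(contour((296,276,352,308),green,10.5),(-20,45)))
    P=contour((278,165,364,220),white,7)
    # calliper: beam
    v,e=np.linalg.eigh(np.cov(P.T));
    R=frame(P,(-100,100)); print("cal raw",R)
    d0=np.array([300-360,0]) # axis approx: from beam end to jaws
    for nm,P,rng in (("cal",P,(0,105)),("ins",contour((155,185,275,250),blue,30),(5,95))):
        a=R[1] if nm=="cal" else 89
        a0={'cal':(lambda:117)(),'ins':83.}[nm]
        d=np.array([np.cos(np.radians(a0)),np.sin(np.radians(a0))]);
        for _ in range(6):
            n=np.array([-d[1],d[0]]);t=P@d;q=P@n;lo=t.min()
            T=[];Q=[];W=[]
            for u in np.arange(lo+rng[0]+4,lo+rng[1],3):
                k=abs(t-u)<1.5;T.append(u);Q.append((q[k].max()+q[k].min())/2);W.append(np.ptp(q[k]))
            aa,b=np.polyfit(T,Q,1)
            ang=np.arctan2(d[1],d[0])+np.arctan(aa)
            d=np.array([np.cos(ang),np.sin(ang)])
        n=np.array([-d[1],d[0]]);t=P@d;q=P@n;lo=t.min()
        off={'cal':128,'ins':136}[nm]
        k=(t>lo+10)&(t<lo+rng[1]);
        k2=[(q[abs(t-u)<1.5].max()+q[abs(t-u)<1.5].min())/2 for u in np.arange(lo+8,lo+rng[1],3)]
        c=d*(lo+off)+n*np.median(k2)
        print(nm,c,np.degrees(ang),"len",np.ptp(t),"W",np.median(W),[round(np.ptp(q[abs(t-u)<1.5]),0) for u in np.arange(lo+4,lo+232,8)])
E
python3 m2.py
```

```text
s17 (array([609.082888  , -13.13808286]), np.float64(131.9267512302207), np.float64(218.03162090836483), np.float64(12.635904594871064))
s13 (array([512.68844083,  13.81891465]), np.float64(130.36806950290477), np.float64(177.98198634960767), np.float64(9.3395297352563))
pun (array([436.497059  ,   4.19585329]), np.float64(116.1747184577581), np.float64(123.96592343939359), np.float64(20.933304721798507))
cal raw (array([699.71894459,  13.16207137]), np.float64(118.47917294245595), np.float64(217.6297296602697), np.float64(17.44782052273319))Traceback (most recent call last):
  File "m2.py", line 57, in <module>
    print(nm,c,np.degrees(ang),"len",np.ptp(t),"W",np.median(W),[round(np.ptp(q[abs(t-u)<1.5]),0) for u in np.arange(lo+4,lo+232,8)])
                                                                       ~~~~~~^^^^^^^^^^^^^^^^^
    return _methods._ptp(a, axis=axis, out=out, **kwargs)
           ~~~~~~~~~~~~~^^^^^^^^^^^^^^^^^^^^^^^^^^^^^^^^^
    umr_maximum(a, axis, None, out, keepdims),
    ~~~~~~~~~~~^^^^^^^^^^^^^^^^^^^^^^^^^^^^^^
ValueError: zero-size array to reduction operation maximum which has no identity
```

```bash
sed -i 's/np.arange(lo+4,lo+232,8)\]/np.arange(lo+4,lo+np.ptp(t)-2,8)]/' m2.py; python3 m2.py
```

```text
s17 (array([609.08844816, -13.13406244]), np.float64(131.93420152755533), np.float64(218.03056930342427), np.float64(12.635780845452208))
s13 (array([512.65995422,  13.85515045]), np.float64(130.37655174379756), np.float64(178.0746805352774), np.float64(9.344627987875548))
pun (array([436.4875861 ,   4.19221685]), np.float64(116.10693878959451), np.float64(123.96340466080594), np.float64(20.93671135941124))
cal raw (array([699.65377412,  13.28159335]), np.float64(118.47450783630909), np.float64(217.8081286451898), np.float64(17.46845423230826))
cal [692.84491071  30.88570695] 116.07509865291215 len 218.07812362956165 W 17.128446782184426 [np.float64(16.0), np.float64(17.0), np.float64(16.0), np.float64(17.0), np.float64(17.0), np.float64(17.0), np.float64(17.0), np.float64(17.0), np.float64(17.0), np.float64(17.0), np.float64(17.0), np.float64(17.0), np.float64(17.0), np.float64(17.0), np.float64(17.0), np.float64(18.0), np.float64(18.0), np.float64(17.0), np.float64(18.0), np.float64(21.0), np.float64(28.0), np.float64(29.0), np.float64(22.0), np.float64(41.0), np.float64(48.0), np.float64(48.0), np.float64(38.0)]
ins [624.00218406 295.99833225] 82.0528841136311 len 232.34291173930893 W 31.71194576284995 [np.float64(31.0), np.float64(32.0), np.float64(31.0), np.float64(31.0), np.float64(32.0), np.float64(32.0), np.float64(32.0), np.float64(32.0), np.float64(31.0), np.float64(31.0), np.float64(32.0), np.float64(31.0), np.float64(32.0), np.float64(37.0), np.float64(58.0), np.float64(65.0), np.float64(66.0), np.float64(65.0), np.float64(64.0), np.float64(59.0), np.float64(47.0), np.float64(46.0), np.float64(59.0), np.float64(69.0), np.float64(70.0), np.float64(70.0), np.float64(70.0), np.float64(69.0), np.float64(68.0)]
```

```bash
cat > go.py <<'E'
import sys,numpy as np
from cell import r
def go(x,y,z,psi):
    o=r.observe();p=o["eef_pos"];a=o["ee_rot"][2];c,s=np.cos(a),np.sin(a)
    d=np.array([x,y,z])-p
    t=(np.degrees(a)-psi+180)%360-180
    print("clk",round(o["clock"],2),"pos",p.round(1),"psi",round(np.degrees(a),2),"rp",o["ee_rot"][:2].round(3),"w",round(o["width"],1),"F",o["contact_force"].round(1))
    print("dp",((np.array([c*d[0]+s*d[1],s*d[0]-c*d[1],-d[2]]))/1000).round(4),"turn",round(t,1))
if __name__=="__main__": go(*map(float,sys.argv[1:]))
E
python3 go.py 436.5 4.2 120 26.1
```

```text
clk 0.35 pos [154.5 605.5 231.1] psi 75.69 rp [3.142 0.   ] w 85.5 F [-0.1 -0.   0.1]
dp [-0.5129  0.4219  0.1111] turn 49.6
```

Call:
carry_out([
  {"dp": [-0.256,0.211,0.0],"turn": 25,"gripper": 90},
  {"dp": [-0.256,0.211,0.0],"turn": 25,"gripper": 90},
  {"dp": [-0.513,0.422,0.04],"turn": 49.6,"gripper": 90},
  {"dp": [-0.513,0.422,0.111],"turn": 49.6,"gripper": 90},
  {"dp": [-0.513,0.422,0.111],"turn": 49.6,"gripper": 90},
  {"dp": [-0.513,0.422,0.111],"turn": 49.6,"gripper": 90},
  {"dp": [-0.513,0.422,0.111],"turn": 49.6,"gripper": 90},
  {"dp": [-0.513,0.422,0.111],"turn": 49.6,"gripper": 90},
], squeeze=60)

```text
clock: 1.35
eef_pos: [364.4, 158.3, 158.7]
ee_rot: [-3.141, -0.002, 0.456]
contact_force: [1.3, 0.1, 0.4]
width: 55.6
```

```bash
python3 go.py 436.5 4.2 120 26.1
```

```text
clk 1.35 pos [364.4 158.3 158.7] psi 26.11 rp [-3.141e+00 -2.000e-03] w 55.6 F [1.3 0.1 0.4]
dp [-0.0031  0.1701  0.0387] turn 0.0
```

Call:
carry_out([
  {"dp": [-0.003,0.17,0.0387],"turn": 0,"gripper": 90},
  {"dp": [-0.003,0.17,0.0387],"turn": 0,"gripper": 90},
  {"dp": [-0.003,0.17,0.0387],"turn": 0,"gripper": 90},
  {"dp": [-0.003,0.17,0.0387],"turn": 0,"gripper": 90},
  {"dp": [-0.003,0.17,0.0387],"turn": 0,"gripper": 90},
])

```text
clock: 1.98
eef_pos: [435.4, 6.3, 119.9]
ee_rot: [-3.141, 0.0, 0.455]
contact_force: [-0.8, 0.3, -0.6]
width: 55.1
```

```bash
python3 go.py 436.5 4.2 3 26.1
python3 - <<'E'
from h import *
s=r.snapshot("wrist");cv2.imwrite("pics/w1.png",s["pixels"][:,:,::-1])
E
```

```text
clk 1.98 pos [435.4   6.3 119.9] psi 26.07 rp [-3.141  0.   ] w 55.1 F [-0.8  0.3 -0.6]
dp [0.     0.0024 0.1169] turn -0.0
```

View pics/w1.png

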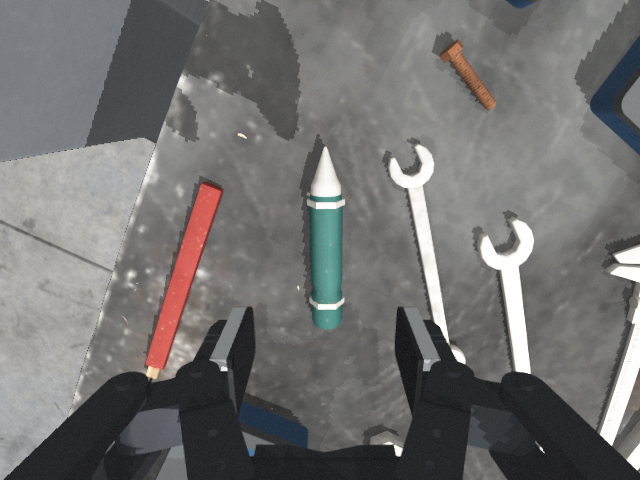

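Call:
carry_out([
  {"dp": [0,0.0015,0.05],"gripper": 90},
  {"dp": [0,0.0015,0.09],"gripper": 90},
  {"dp": [0,0.0015,0.11],"gripper": 90},
  {"dp": [0,0.0015,0.116],"gripper": 90},
  {"dp": [0,0.0015,0.116],"gripper": 90},
  {"dp": [0,0.0015,0.116],"gripper": 130},
  {"dp": [0,0.0015,0.116],"gripper": 220},
  {"dp": [0,0.0015,0.116],"gripper": 220},
], squeeze=60)

```text
schema error: expected keys gripper, dp, turn
```

Call:
carry_out([
  {"dp": [0,0,0],"gripper": 220},
  {"dp": [0,0,0],"gripper": 220},
  {"dp": [0,0,0],"gripper": 220},
])

```text
schema error: expected keys gripper, dp, turn
```

```bash
python3 go.py 436.5 4.2 120 26.1
```

```text
clk 2.02 pos [435.4   6.9 120. ] psi 26.16 rp [-3.141 -0.   ] w 55.1 F [-0.2  0.4 -0.6]
dp [-0.0002  0.0029  0.    ] turn 0.1
```

Call:
carry_out([
  {"dp": [0,0.0025,0.05],"turn": 0,"gripper": 90},
  {"dp": [0,0.0025,0.09],"turn": 0,"gripper": 90},
  {"dp": [0,0.0025,0.11],"turn": 0,"gripper": 90},
  {"dp": [0,0.0025,0.116],"turn": 0,"gripper": 90},
  {"dp": [0,0.0025,0.116],"turn": 0,"gripper": 90},
  {"dp": [0,0.0025,0.116],"turn": 0,"gripper": 130},
  {"dp": [0,0.0025,0.116],"turn": 0,"gripper": 220},
  {"dp": [0,0.0025,0.116],"turn": 0,"gripper": 220},
], squeeze=60)

```text
clock: 3.02
eef_pos: [437.3, 3.9, 4.9]
ee_rot: [-3.141, -0.002, 0.456]
contact_force: [-2.4, 0.5, 10.1]
width: 18.7
```

Call:
carry_out([
  {"dp": [0,0,0],"turn": 0,"gripper": 220},
  {"dp": [0,0,0],"turn": 0,"gripper": 220},
  {"dp": [0,0,0],"turn": 0,"gripper": 220},
])

```text
clock: 3.4
eef_pos: [437.3, 3.9, 4.9]
ee_rot: [-3.141, -0.002, 0.456]
contact_force: [-1.7, 0.7, 9.5]
width: 18.8
```

```bash
python3 go.py 436.5 4.2 120 26.1
```

```text
clk 3.4 pos [437.3   3.9   4.9] psi 26.1 rp [-3.141e+00 -2.000e-03] w 18.8 F [-1.7  0.7  9.5]
dp [-0.0006 -0.0006 -0.1151] turn 0.0
```

Call:
carry_out([
  {"dp": [0,0,-0.005],"turn": 0,"gripper": 220},
  {"dp": [0,0,-0.01],"turn": 0,"gripper": 220},
  {"dp": [0,0,-0.02],"turn": 0,"gripper": 220},
  {"dp": [0,0,-0.03],"turn": 0,"gripper": 220},
])

```text
clock: 3.9
eef_pos: [436.8, 3.6, 34.7]
ee_rot: [3.142, -0.0, 0.455]
contact_force: [0.6, 0.3, -1.5]
width: 18.5
```

```bash
python3 go.py 436.5 4.2 120 26.1
python3 - <<'E'
from h import *
s=r.snapshot("wrist");cv2.imwrite("pics/w2.png",s["pixels"][:,:,::-1])
s=r.snapshot("scene");cv2.imwrite("pics/s2.png",cv2.resize(s["pixels"][200:340,220:400,::-1],None,fx=4,fy=4))
E
```

```text
clk 3.9 pos [436.8   3.6  34.7] psi 26.08 rp [ 3.142 -0.   ] w 18.5 F [ 0.6  0.3 -1.5]
dp [-0.     -0.0007 -0.0853] turn -0.0
```

View pics/w2.png

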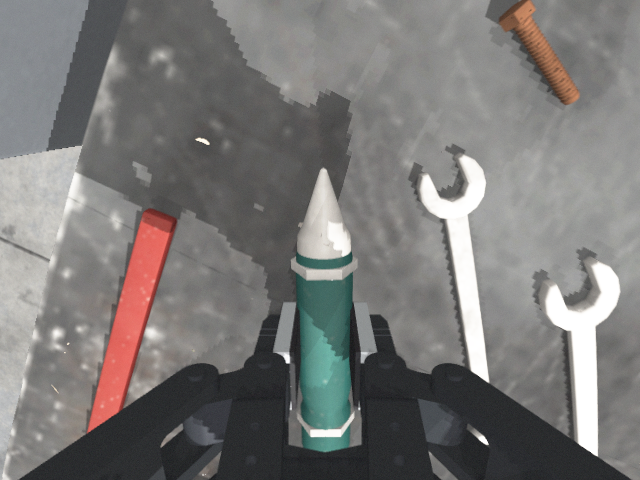

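View pics/s2.png

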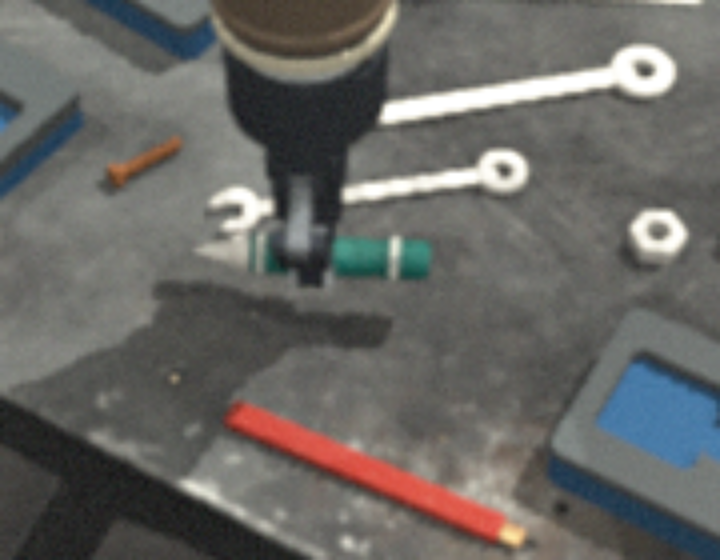

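```bash
python3 go.py 440.5 269.2 100 -6.2
```

```text
clk 4.0 pos [437.6   3.8  35.1] psi 26.1 rp [ 3.141e+00 -2.000e-03] w 18.9 F [ 0.6  1.  -1.2]
dp [ 0.1194 -0.2371 -0.0649] turn 32.3
```

Call:
carry_out([
  {"dp": [0,0,-0.06],"turn": 0,"gripper": 220},
  {"dp": [0.06,-0.119,-0.065],"turn": 16,"gripper": 220},
  {"dp": [0.06,-0.119,-0.065],"turn": 16,"gripper": 220},
  {"dp": [0.119,-0.237,-0.065],"turn": 32.3,"gripper": 220},
  {"dp": [0.119,-0.237,-0.065],"turn": 32.3,"gripper": 220},
  {"dp": [0.119,-0.237,-0.065],"turn": 32.3,"gripper": 220},
  {"dp": [0.119,-0.237,-0.065],"turn": 32.3,"gripper": 220},
  {"dp": [0.119,-0.237,-0.065],"turn": 32.3,"gripper": 220},
])

```text
clock: 5.0
eef_pos: [439.5, 267.0, 98.8]
ee_rot: [3.141, 0.0, -0.11]
contact_force: [-0.1, -1.1, -2.5]
width: 18.8
```

```bash
python3 go.py 440.5 269.2 22 -6.2
python3 - <<'E'
from h import *
s=r.snapshot("wrist");cv2.imwrite("pics/w3.png",s["pixels"][:,:,::-1])
E
```

```text
clk 5.0 pos [439.5 267.   98.8] psi -6.28 rp [3.141 0.   ] w 18.8 F [-0.1 -1.1 -2.5]
dp [ 0.0008 -0.0023  0.0768] turn -0.1
```

View pics/w3.png

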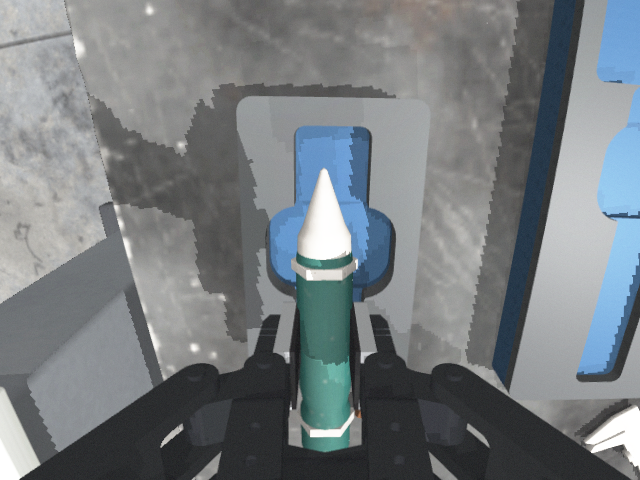

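Run:
```python
from h import *
s=r.snapshot("wrist")
print(ray(s,[[294,160],[371,160],[294,200],[371,200],[265,245],[396,245],[332,126]],30).round(1))
c=np.array([440.5,269.2]);d=np.array([np.cos(np.radians(83.76)),np.sin(np.radians(83.76))]);n=np.array([d[1],-d[0]])
for a,b in [(-20,50),(20,50),(-36,0),(36,0),(0,69)]:print((c+a*n+b*d).round(1),proj(s,[*(c+a*n+b*d),30]).round(1))
print(proj(s,[[*(r.observe()['eef_pos'][:2]),105]]), s['cam_to_world'].round(3))
```

```text
[[430.9 324.5  30. ]
 [470.8 320.2  30. ]
 [428.1 303.5  30. ]
 [469.1 299.   30. ]
 [408.7 280.   30. ]
 [481.1 272.   30. ]
 [452.4 339.4  30. ]]
[426.1 321.1] [[285.6 167.7]]
[465.8 316.7] [[362.1 167.6]]
[404.7 273.1] [[260.  257.3]]
[476.3 265.3] [[388.1 257.1]]
[448.  337.8] [[323.8 130.3]]
[[322.35426718 330.98250421]] [[ 9.94000e-01 -1.04000e-01 -3.50000e-02  4.49671e+02]
 [-1.10000e-01 -9.43000e-01 -3.15000e-01  3.48432e+02]
 [-0.00000e+00  3.17000e-01 -9.48000e-01  2.41908e+02]
 [ 0.00000e+00  0.00000e+00  0.00000e+00  1.00000e+00]]
```

Call:
carry_out([
  {"dp": [0.0035,-0.003,0.03],"turn": 0,"gripper": 220},
  {"dp": [0.0035,-0.003,0.045],"turn": 0,"gripper": 220},
  {"dp": [0.0035,-0.003,0.055],"turn": 0,"gripper": 220},
  {"dp": [0.0035,-0.003,0.065],"turn": 0,"gripper": 220},
  {"dp": [0.0035,-0.003,0.072],"turn": 0,"gripper": 220},
  {"dp": [0.0035,-0.003,0.077],"turn": 0,"gripper": 220},
  {"dp": [0.0035,-0.003,0.077],"turn": 0,"gripper": 220},
  {"dp": [0.0035,-0.003,0.077],"turn": 0,"gripper": 220},
])

```text
clock: 6.1
eef_pos: [443.4, 271.6, 22.2]
ee_rot: [-3.141, -0.0, -0.108]
contact_force: [1.2, 0.1, -2.3]
width: 18.5
```

```bash
python3 go.py 443.5 269.2 22 -6.2
python3 - <<'E'
from h import *
s=r.snapshot("wrist");cv2.imwrite("pics/w4.png",s["pixels"][:,:,::-1])
E
```

```text
clk 6.1 pos [443.4 271.6  22.2] psi -6.21 rp [-3.141 -0.   ] w 18.5 F [ 1.2  0.1 -2.3]
dp [0.0003 0.0023 0.0002] turn -0.0
```

View pics/w4.png

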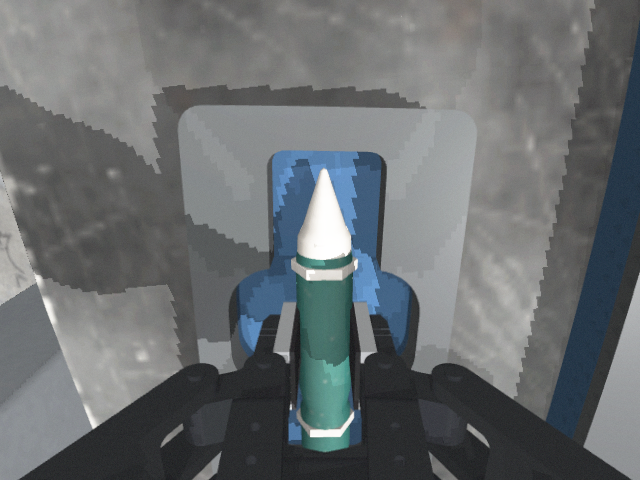

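Call:
carry_out([
  {"dp": [0,0,0],"turn": 0,"gripper": 165},
  {"dp": [0,0,0],"turn": 0,"gripper": 155},
  {"dp": [0,0,0],"turn": 0,"gripper": 155},
  {"dp": [0,0,-0.02],"turn": 0,"gripper": 155},
  {"dp": [0,0,-0.05],"turn": 0,"gripper": 140},
  {"dp": [0,0,-0.1],"turn": 0,"gripper": 130},
  {"dp": [0,0,-0.1],"turn": 0,"gripper": 130},
])

```text
clock: 7.02
eef_pos: [445.3, 272.5, 125.2]
ee_rot: [-3.137, -0.004, -0.109]
contact_force: [-0.2, -0.3, -0.7]
width: 42.1
```

```bash
python3 go.py 512.7 13.9 120 40.4
python3 - <<'E'
from h import *
s=r.snapshot("wrist");cv2.imwrite("pics/w5.png",s["pixels"][:,:,::-1])
E
```

```text
clk 7.03 pos [445.3 272.5 125.2] psi -6.22 rp [-3.137 -0.004] w 42.1 F [-0.2 -0.3 -0.7]
dp [0.0951 0.2498 0.0052] turn -46.6
```

View pics/w5.png

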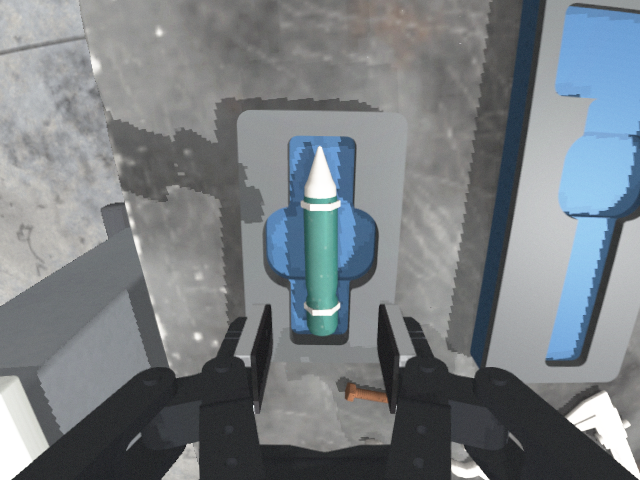

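Call:
carry_out([
  {"dp": [0.048,0.125,0],"turn": -23,"gripper": 130},
  {"dp": [0.048,0.125,0],"turn": -23,"gripper": 130},
  {"dp": [0.095,0.25,0.005],"turn": -46.6,"gripper": 130},
  {"dp": [0.095,0.25,0.005],"turn": -46.6,"gripper": 130},
  {"dp": [0.095,0.25,0.005],"turn": -46.6,"gripper": 130},
  {"dp": [0.095,0.25,0.005],"turn": -46.6,"gripper": 130},
  {"dp": [0.095,0.25,0.005],"turn": -46.6,"gripper": 130},
  {"dp": [0.095,0.25,0.005],"turn": -46.6,"gripper": 130},
])

```text
clock: 8.07
eef_pos: [510.2, 14.1, 116.5]
ee_rot: [-3.141, 0.001, 0.706]
contact_force: [-0.1, 0.8, -0.3]
width: 41.9
```

```bash
python3 - <<'E'
from h import *
s=r.snapshot("wrist");cv2.imwrite("pics/w6.png",s["pixels"][:,:,::-1])
E
python3 go.py 512.7 13.9 4 40.4
```

```text
clk 8.12 pos [510.3  14.1 116.6] psi 40.49 rp [-3.141  0.   ] w 41.9 F [ 0.5 -0.5  0.5]
dp [0.0017 0.0017 0.1126] turn 0.1
```

View pics/w6.png

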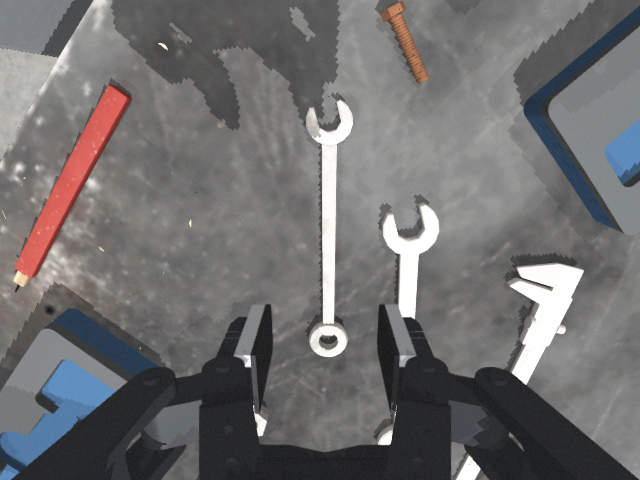

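Run:
```python
from h import *
s=r.snapshot("wrist")
p=ray(s,[[330,97],[327,357],[328,180],[327,300]],7);print(p.round(1),(p[0]+p[1])/2,np.linalg.norm(p[0]-p[1]))
o=r.observe()['eef_pos']
print(proj(s,[[o[0],o[1],5],[512.7,13.9,7]]))
```

```text
[[456.6  83.8   7. ]
 [572.3 -53.9   7. ]
 [488.1  45.3   7. ]
 [542.  -18.6   7. ]] [514.44290418  14.98080004   7.        ] 179.80143176222649
[[322.70480929 237.04504595]
 [325.29670961 240.16579853]]
```

Call:
carry_out([
  {"dp": [0.0025,0.0015,0.05],"turn": 0,"gripper": 130},
  {"dp": [0.0025,0.0015,0.09],"turn": 0,"gripper": 130},
  {"dp": [0.0025,0.0015,0.105],"turn": 0,"gripper": 130},
  {"dp": [0.0025,0.0015,0.112],"turn": 0,"gripper": 130},
  {"dp": [0.0025,0.0015,0.112],"turn": 0,"gripper": 130},
  {"dp": [0.0025,0.0015,0.112],"turn": 0,"gripper": 170},
  {"dp": [0.0025,0.0015,0.112],"turn": 0,"gripper": 250},
  {"dp": [0.0025,0.0015,0.112],"turn": 0,"gripper": 250},
])

```text
clock: 9.18
eef_pos: [514.1, 13.2, 5.8]
ee_rot: [3.141, -0.001, 0.705]
contact_force: [-1.0, 0.1, 7.2]
width: 4.2
```

Call:
carry_out([
  {"dp": [0,0,0],"turn": 0,"gripper": 250},
  {"dp": [0,0,0],"turn": 0,"gripper": 250},
  {"dp": [0,0,0],"turn": 0,"gripper": 250},
])

```text
clock: 9.55
eef_pos: [514.1, 13.2, 5.8]
ee_rot: [3.141, -0.001, 0.705]
contact_force: [-0.5, 0.2, 6.0]
width: 3.9
```

```bash
python3 go.py 513.5 14.5 4.5 40.4
```

```text
clk 9.55 pos [514.1  13.2   5.8] psi 40.38 rp [ 3.141e+00 -1.000e-03] w 3.9 F [-0.5  0.2  6. ]
dp [ 0.0003 -0.0014  0.0013] turn -0.0
```

Call:
carry_out([
  {"dp": [0,0,-0.003],"turn": 0,"gripper": 180},
  {"dp": [0,0,-0.003],"turn": 0,"gripper": 150},
  {"dp": [0,0,-0.003],"turn": 0,"gripper": 150},
  {"dp": [0,0,0.001],"turn": 0,"gripper": 150},
  {"dp": [0,0,0.001],"turn": 0,"gripper": 150},
])

```text
clock: 10.18
eef_pos: [513.2, 13.1, 3.5]
ee_rot: [-3.141, 0.001, 0.705]
contact_force: [1.2, 0.5, -0.2]
width: 35.0
```

```bash
python3 go.py 513.5 14.5 1.5 40.4;python3 - <<'E'
from h import *
s=r.snapshot("wrist");cv2.imwrite("pics/w7.png",s["pixels"][:,:,::-1])
E
```

```text
clk 10.18 pos [513.2  13.1   3.5] psi 40.39 rp [-3.141e+00  1.000e-03] w 35.0 F [ 1.2  0.5 -0.2]
dp [ 0.0012 -0.0009  0.002 ] turn -0.0
```

View pics/w7.png

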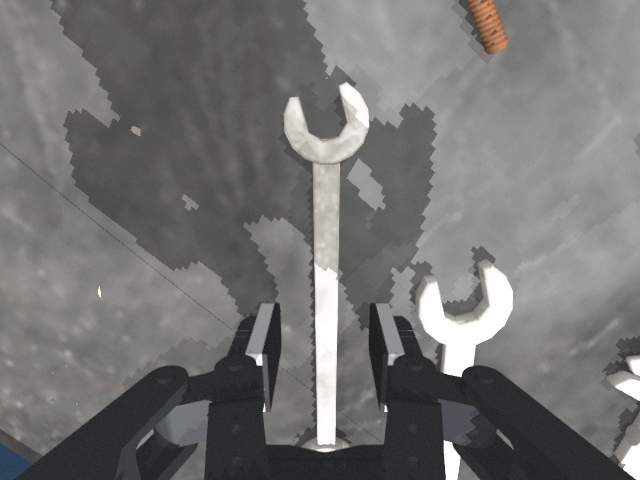

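Call:
carry_out([
  {"dp": [0,0,0.0028],"turn": 0,"gripper": 150},
  {"dp": [0,0,0.0028],"turn": 0,"gripper": 150},
  {"dp": [0,0,0.0028],"turn": 0,"gripper": 180},
  {"dp": [0,0,0.0028],"turn": 0,"gripper": 250},
  {"dp": [0,0,0.0028],"turn": 0,"gripper": 250},
  {"dp": [0,0,0.0028],"turn": 0,"gripper": 250},
  {"dp": [0,0,0.0028],"turn": 0,"gripper": 250},
])

```text
clock: 11.1
eef_pos: [513.6, 13.1, 1.4]
ee_rot: [3.142, -0.0, 0.705]
contact_force: [-1.7, 0.4, 5.4]
width: 6.9
```

```bash
python3 go.py 513.5 14.5 1.5 40.4;python3 - <<'E'
from h import *
s=r.snapshot("wrist");cv2.imwrite("pics/w8.png",s["pixels"][:,:,::-1])
E
```

```text
clk 11.1 pos [513.6  13.1   1.4] psi 40.39 rp [ 3.142 -0.   ] w 6.9 F [-1.7  0.4  5.4]
dp [ 0.0008 -0.0011 -0.0001] turn -0.0
```

View pics/w8.png

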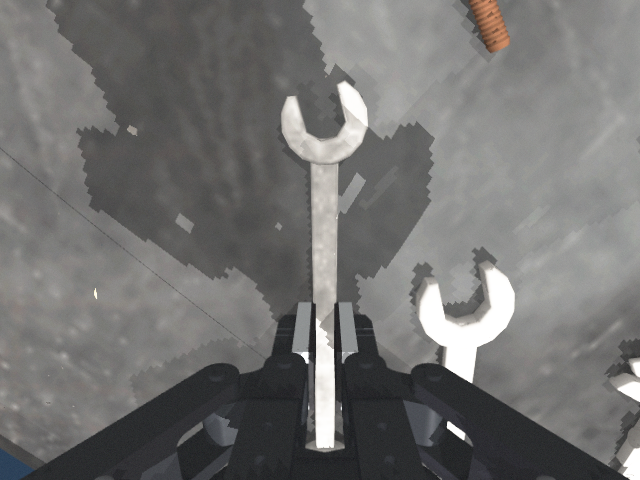

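Call:
carry_out([
  {"dp": [0,0,0],"turn": 0,"gripper": 250},
  {"dp": [0,0,-0.004],"turn": 0,"gripper": 250},
  {"dp": [0,0,-0.01],"turn": 0,"gripper": 250},
  {"dp": [0,0,-0.02],"turn": 0,"gripper": 250},
  {"dp": [0,0,-0.03],"turn": 0,"gripper": 250},
], squeeze=80)

```text
clock: 11.78
eef_pos: [513.7, 13.1, 31.9]
ee_rot: [3.141, -0.0, 0.705]
contact_force: [0.7, -0.3, -0.8]
width: 6.2
```

```bash
python3 go.py 513.5 14.5 1.5 40.4;python3 - <<'E'
from h import *
s=r.snapshot("wrist");cv2.imwrite("pics/w9.png",s["pixels"][:,:,::-1])
s=r.snapshot("scene");cv2.imwrite("pics/s9.png",cv2.resize(s["pixels"][170:310,220:400,::-1],None,fx=4,fy=4))
E
```

```text
clk 11.78 pos [513.7  13.1  31.9] psi 40.39 rp [ 3.141 -0.   ] w 6.2 F [ 0.7 -0.3 -0.8]
dp [ 0.0008 -0.0012  0.0304] turn -0.0
```

View pics/w9.png

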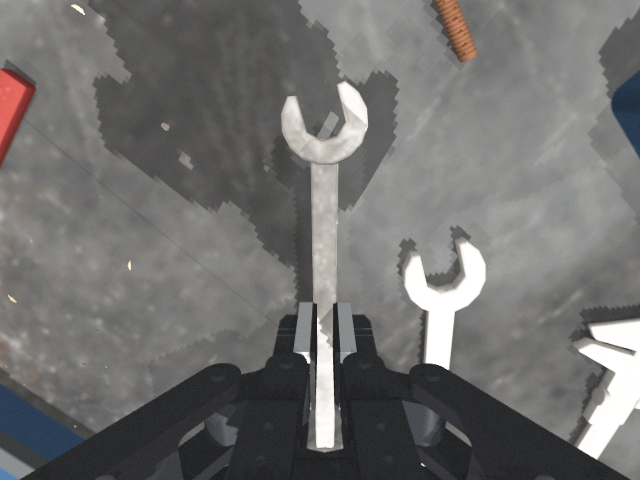

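View pics/s9.png

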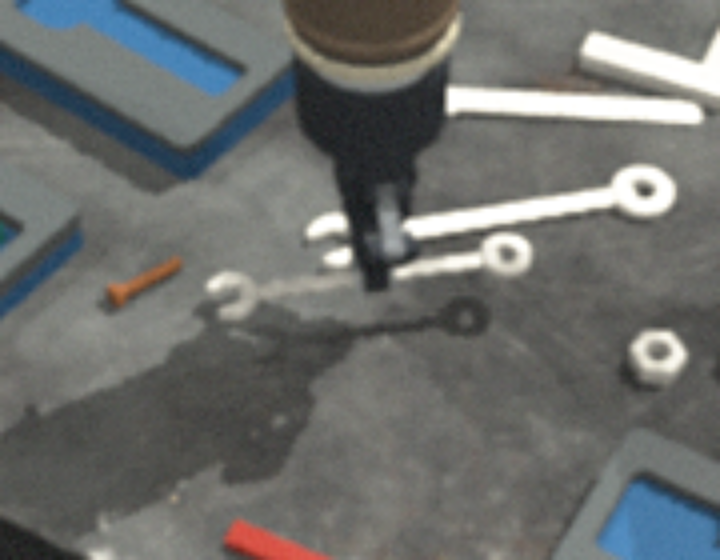

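```bash
python3 go.py 635.9 -283.9 90 1.35
```

```text
clk 11.88 pos [514.4  13.2  32.5] psi 40.39 rp [ 3.14e+00 -2.00e-03] w 6.2 F [ 0.3  0.4 -0.2]
dp [-0.0999  0.305  -0.0575] turn 39.0
```

Call:
carry_out([
  {"dp": [0,0,-0.055],"turn": 0,"gripper": 250},
  {"dp": [-0.1,0.305,-0.058],"turn": 39,"gripper": 250},
  {"dp": [-0.1,0.305,-0.058],"turn": 39,"gripper": 250},
  {"dp": [-0.1,0.305,-0.058],"turn": 39,"gripper": 250},
  {"dp": [-0.1,0.305,-0.058],"turn": 39,"gripper": 250},
  {"dp": [-0.1,0.305,-0.058],"turn": 39,"gripper": 250},
  {"dp": [-0.1,0.305,-0.058],"turn": 39,"gripper": 250},
  {"dp": [-0.1,0.305,-0.058],"turn": 39,"gripper": 250},
])

```text
clock: 12.88
eef_pos: [634.4, -284.4, 88.5]
ee_rot: [-3.141, 0.001, 0.023]
contact_force: [-0.9, 0.8, -1.3]
width: 6.2
```

Call:
carry_out([
  {"dp": [0,0,0],"turn": 0,"gripper": 250},
  {"dp": [0,0,0],"turn": 0,"gripper": 250},
])

```text
clock: 13.12
eef_pos: [635.3, -282.0, 89.2]
ee_rot: [-3.14, -0.0, 0.026]
contact_force: [0.4, 0.1, -0.4]
width: 6.2
```

```bash
python3 go.py 635.9 -283.9 90 1.35;python3 - <<'E'
from h import *
s=r.snapshot("wrist");cv2.imwrite("pics/w10.png",s["pixels"][:,:,::-1])
E
```

```text
clk 13.12 pos [ 635.3 -282.    89.2] psi 1.51 rp [-3.14 -0.  ] w 6.2 F [ 0.4  0.1 -0.4]
dp [ 0.0006  0.002  -0.0008] turn 0.2
```

View pics/w10.png

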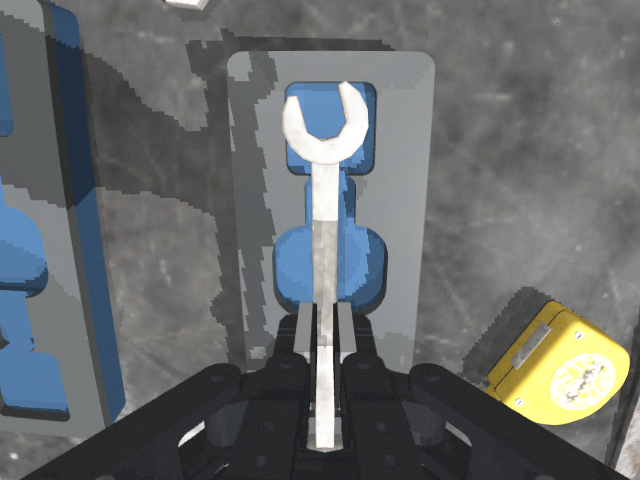

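Run:
```python
from h import *
s=r.snapshot("wrist")
print(ray(s,[[330,81],[285,120],[376,120],[272,260],[388,260]],30).round(1), r.observe()['eef_pos'])
print(ray(s,[[345,82]],92).round(1))
```

```text
[[ 636.4 -187.6   30. ]
 [ 615.2 -206.    30. ]
 [ 659.2 -204.8   30. ]
 [ 608.  -278.6   30. ]
 [ 670.3 -277.    30. ]] [ 635.26956355 -282.62156885   89.35641919]
[[ 640.7 -191.7   92. ]]
```

Call:
carry_out([
  {"dp": [0.0025,0.003,0.02],"turn": 0,"gripper": 250},
  {"dp": [0.0025,0.003,0.035],"turn": 0,"gripper": 250},
  {"dp": [0.0025,0.003,0.045],"turn": 0,"gripper": 250},
  {"dp": [0.0025,0.003,0.053],"turn": 0,"gripper": 250},
  {"dp": [0.0025,0.003,0.06],"turn": 0,"gripper": 250},
  {"dp": [0.0025,0.003,0.065],"turn": 0,"gripper": 250},
  {"dp": [0.0025,0.003,0.065],"turn": 0,"gripper": 250},
  {"dp": [0.0025,0.003,0.065],"turn": 0,"gripper": 250},
])

```text
clock: 14.22
eef_pos: [637.7, -287.0, 24.4]
ee_rot: [3.142, -0.0, 0.024]
contact_force: [0.1, -0.3, -1.9]
width: 6.3
```

```bash
python3 go.py 638 -285 23.7 1.35;python3 - <<'E'
from h import *
s=r.snapshot("wrist");cv2.imwrite("pics/w11.png",s["pixels"][:,:,::-1])
E
```

```text
clk 14.22 pos [ 637.7 -287.    24.4] psi 1.39 rp [ 3.142 -0.   ] w 6.3 F [ 0.1 -0.3 -1.9]
dp [ 0.0004 -0.002   0.0007] turn 0.0
```

View pics/w11.png

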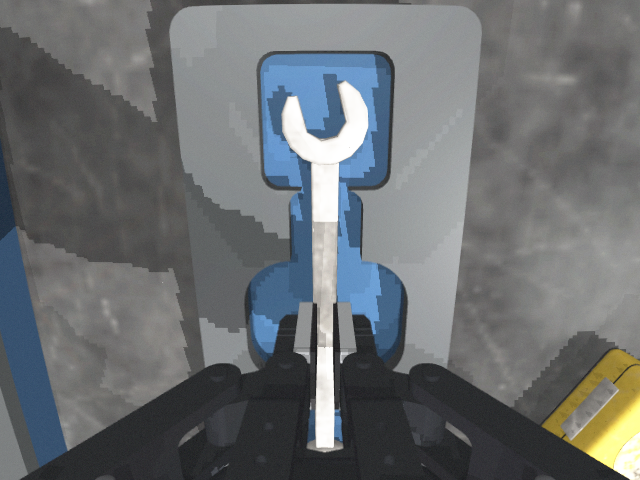

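Call:
carry_out([
  {"dp": [0,-0.002,0.0005],"turn": 0,"gripper": 250},
  {"dp": [0,-0.002,0.0005],"turn": 0,"gripper": 200},
  {"dp": [0,-0.002,0.0005],"turn": 0,"gripper": 165},
  {"dp": [0,-0.002,0.0005],"turn": 0,"gripper": 165},
  {"dp": [0,-0.002,-0.02],"turn": 0,"gripper": 165},
  {"dp": [0,-0.002,-0.05],"turn": 0,"gripper": 140},
  {"dp": [0,-0.002,-0.1],"turn": 0,"gripper": 130},
  {"dp": [0,-0.002,-0.1],"turn": 0,"gripper": 130},
])

```text
clock: 15.28
eef_pos: [639.9, -287.0, 130.5]
ee_rot: [3.138, -0.008, 0.024]
contact_force: [-1.1, -0.3, -0.4]
width: 41.6
```

```bash
python3 go.py 609.5 -13 110 41.9;python3 - <<'E'
from h import *
s=r.snapshot("wrist");cv2.imwrite("pics/w12.png",s["pixels"][:,:,::-1])
E
```

```text
clk 15.28 pos [ 639.9 -287.   130.5] psi 1.36 rp [ 3.138 -0.008] w 41.6 F [-1.1 -0.3 -0.4]
dp [-0.0239 -0.2747  0.0205] turn -40.5
```

View pics/w12.png

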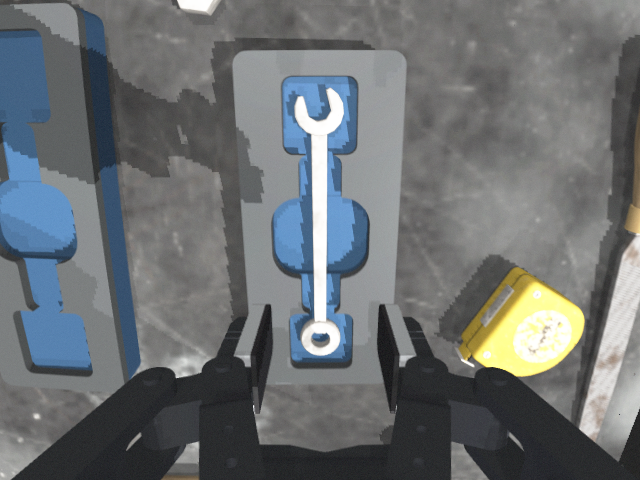

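Call:
carry_out([
  {"dp": [-0.024,-0.275,0.015],"turn": -40.5,"gripper": 130},
  {"dp": [-0.024,-0.275,0.015],"turn": -40.5,"gripper": 130},
  {"dp": [-0.024,-0.275,0.015],"turn": -40.5,"gripper": 130},
  {"dp": [-0.024,-0.275,0.015],"turn": -40.5,"gripper": 130},
  {"dp": [-0.024,-0.275,0.015],"turn": -40.5,"gripper": 130},
  {"dp": [-0.024,-0.275,0.015],"turn": -40.5,"gripper": 130},
  {"dp": [-0.024,-0.275,0.015],"turn": -40.5,"gripper": 130},
  {"dp": [-0.024,-0.275,0.015],"turn": -40.5,"gripper": 130},
])

```text
clock: 16.32
eef_pos: [606.9, -12.6, 109.2]
ee_rot: [3.141, 0.001, 0.728]
contact_force: [-0.2, -0.9, -0.0]
width: 42.0
```

```bash
python3 go.py 609.5 -13 1.5 41.9;python3 - <<'E'
from h import *
s=r.snapshot("wrist");cv2.imwrite("pics/w13.png",s["pixels"][:,:,::-1])
print(proj(s,[[609.1,-13.1,8]]))
E
```

```text
clk 16.32 pos [606.9 -12.6 109.2] psi 41.74 rp [3.141e+00 1.000e-03] w 42.0 F [-0.2 -0.9 -0. ]
dp [0.0017 0.0021 0.1077] turn -0.2
[[324.79793989 244.31194582]]
```

View pics/w13.png

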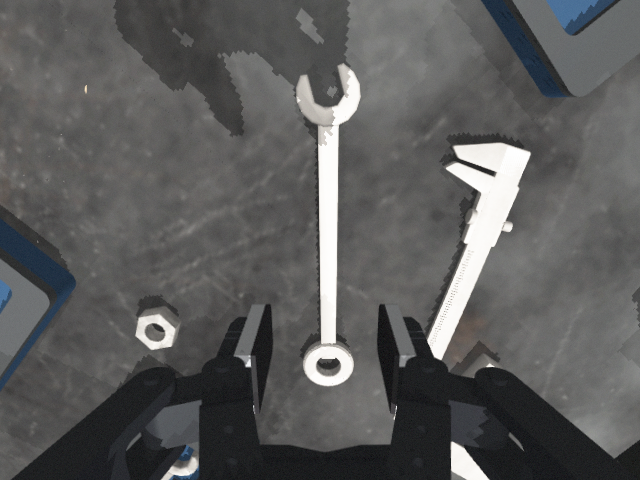

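Call:
carry_out([
  {"dp": [0.0025,0.002,0.05],"turn": 0,"gripper": 130},
  {"dp": [0.0025,0.002,0.085],"turn": 0,"gripper": 130},
  {"dp": [0.0025,0.002,0.1],"turn": 0,"gripper": 130},
  {"dp": [0.0025,0.002,0.108],"turn": 0,"gripper": 130},
  {"dp": [0.0025,0.002,0.108],"turn": 0,"gripper": 130},
  {"dp": [0.0025,0.002,0.108],"turn": 0,"gripper": 170},
  {"dp": [0.0025,0.002,0.108],"turn": 0,"gripper": 250},
  {"dp": [0.0025,0.002,0.108],"turn": 0,"gripper": 250},
], squeeze=70)

```text
clock: 17.38
eef_pos: [610.7, -10.4, 2.4]
ee_rot: [3.141, -0.001, 0.731]
contact_force: [-0.6, 0.3, 5.4]
width: 9.7
```

Call:
carry_out([
  {"dp": [0,0,0],"turn": 0,"gripper": 250},
  {"dp": [0,0,0],"turn": 0,"gripper": 250},
  {"dp": [0,0,0],"turn": 0,"gripper": 250},
], squeeze=70)

```text
clock: 17.75
eef_pos: [610.7, -10.4, 2.4]
ee_rot: [3.141, -0.001, 0.731]
contact_force: [-1.0, 0.1, 5.4]
width: 9.5
```

```bash
python3 go.py 609.5 -13 1.5 41.9
```

```text
clk 17.75 pos [610.7 -10.4   2.4] psi 41.88 rp [ 3.141e+00 -1.000e-03] w 9.5 F [-1.   0.1  5.4]
dp [-0.0026  0.0012  0.0009] turn -0.0
```

Call:
carry_out([
  {"dp": [0,0,-0.004],"turn": 0,"gripper": 250},
  {"dp": [0,0,-0.012],"turn": 0,"gripper": 250},
  {"dp": [0,0,-0.03],"turn": 0,"gripper": 250},
  {"dp": [0,0,-0.06],"turn": 0,"gripper": 250},
  {"dp": [0,0,-0.09],"turn": 0,"gripper": 250},
  {"dp": [0,0,-0.09],"turn": 0,"gripper": 250},
], squeeze=80)

```text
clock: 18.5
eef_pos: [612.0, -10.6, 94.6]
ee_rot: [3.138, -0.004, 0.731]
contact_force: [-0.4, -0.1, -1.8]
width: 9.2
```

```bash
python3 go.py 449 -278 92 -1.35
```

```text
clk 18.5 pos [612.  -10.6  94.6] psi 41.88 rp [ 3.138 -0.004] w 9.2 F [-0.4 -0.1 -1.8]
dp [-0.2999  0.0903  0.0026] turn 43.2
```

Call:
carry_out([
  {"dp": [-0.3,0.09,0],"turn": 43.2,"gripper": 250},
  {"dp": [-0.3,0.09,0],"turn": 43.2,"gripper": 250},
  {"dp": [-0.3,0.09,0],"turn": 43.2,"gripper": 250},
  {"dp": [-0.3,0.09,0],"turn": 43.2,"gripper": 250},
  {"dp": [-0.3,0.09,0],"turn": 43.2,"gripper": 250},
  {"dp": [-0.3,0.09,0],"turn": 43.2,"gripper": 250},
  {"dp": [-0.3,0.09,0],"turn": 43.2,"gripper": 250},
  {"dp": [-0.3,0.09,0],"turn": 43.2,"gripper": 250},
])

```text
clock: 19.5
eef_pos: [447.6, -276.2, 90.9]
ee_rot: [-3.141, 0.0, -0.02]
contact_force: [0.7, -0.4, -0.6]
width: 9.2
```

Call:
carry_out([
  {"dp": [0,0,0],"turn": 0,"gripper": 250},
  {"dp": [0,0,0],"turn": 0,"gripper": 250},
])

```text
clock: 19.75
eef_pos: [447.3, -277.0, 91.0]
ee_rot: [-3.141, 0.0, -0.021]
contact_force: [0.7, -0.1, -1.6]
width: 9.4
```

```bash
python3 go.py 449 -278 24.3 -1.35;python3 - <<'E'
from h import *
s=r.snapshot("wrist");cv2.imwrite("pics/w14.png",s["pixels"][:,:,::-1])
E
```

```text
clk 19.75 pos [ 447.3 -277.    91. ] psi -1.22 rp [-3.141  0.   ] w 9.4 F [ 0.7 -0.1 -1.6]
dp [0.0017 0.001  0.0667] turn 0.1
```

View pics/w14.png

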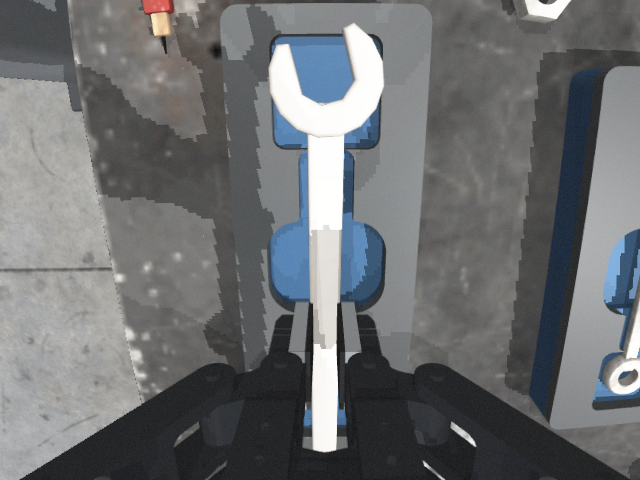

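Run:
```python
from h import *
s=r.snapshot("wrist")
print(ray(s,[[326,35],[272,100],[381,100],[269,260],[386,260]],30).round(1))
print(ray(s,[[352,23],[281,45],[268,85],[384,80],[307,200],[341,200]],97).round(1))
s=r.snapshot("scene");cv2.imwrite("pics/s14.png",cv2.resize(s["pixels"][180:380,340:540,::-1],None,fx=3,fy=3))
```

```text
[[ 451.3 -162.2   30. ]
 [ 424.7 -190.5   30. ]
 [ 477.2 -191.7   30. ]
 [ 418.1 -272.8   30. ]
 [ 481.5 -274.2   30. ]]
[[ 459.  -169.7   97. ]
 [ 436.7 -175.6   97. ]
 [ 432.  -187.4   97. ]
 [ 469.1 -186.7   97. ]
 [ 443.2 -225.4   97. ]
 [ 455.  -225.7   97. ]]
```

View pics/s14.png

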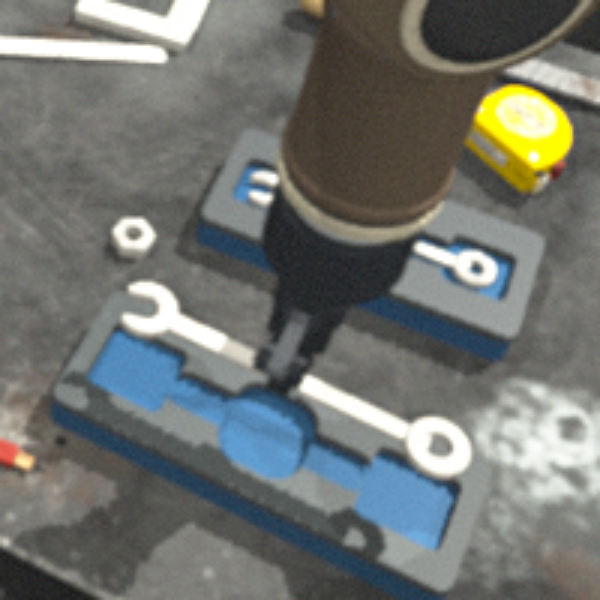

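Call:
carry_out([
  {"dp": [0.0017,0.0005,0.02],"turn": 0,"gripper": 250},
  {"dp": [0.0017,0.0005,0.035],"turn": 0,"gripper": 250},
  {"dp": [0.0017,0.0005,0.045],"turn": 0,"gripper": 250},
  {"dp": [0.0017,0.0005,0.053],"turn": 0,"gripper": 250},
  {"dp": [0.0017,0.0005,0.06],"turn": 0,"gripper": 250},
  {"dp": [0.0017,0.0005,0.066],"turn": 0,"gripper": 250},
  {"dp": [0.0017,0.0005,0.066],"turn": 0,"gripper": 250},
  {"dp": [0.0017,0.0005,0.066],"turn": 0,"gripper": 250},
])

```text
clock: 20.9
eef_pos: [448.6, -278.3, 25.3]
ee_rot: [3.142, -0.0, -0.023]
contact_force: [0.4, 0.2, -1.4]
width: 8.7
```

```bash
python3 go.py 449 -278 24.3 -1.35;python3 - <<'E'
from h import *
s=r.snapshot("wrist");cv2.imwrite("pics/w15.png",s["pixels"][:,:,::-1])
E
```

```text
clk 20.9 pos [ 448.6 -278.3   25.3] psi -1.31 rp [ 3.142 -0.   ] w 8.7 F [ 0.4  0.2 -1.4]
dp [ 0.0004 -0.0003  0.001 ] turn 0.0
```

View pics/w15.png

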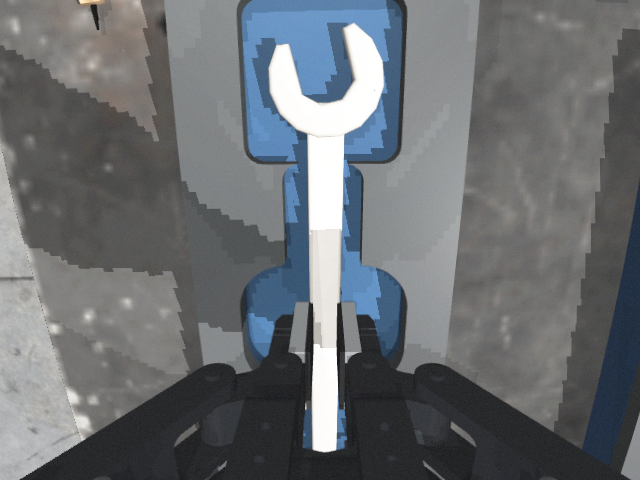

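Spanner head (x 268–384) sits centred inside the cut-out (238–406); release.

Call:
carry_out([
  {"dp": [0,0,0.001],"turn": 0,"gripper": 250},
  {"dp": [0,0,0.001],"turn": 0,"gripper": 200},
  {"dp": [0,0,0.001],"turn": 0,"gripper": 165},
  {"dp": [0,0,0.001],"turn": 0,"gripper": 165},
  {"dp": [0,0,-0.02],"turn": 0,"gripper": 165},
  {"dp": [0,0,-0.05],"turn": 0,"gripper": 140},
  {"dp": [0,0,-0.1],"turn": 0,"gripper": 130},
  {"dp": [0,0,-0.1],"turn": 0,"gripper": 130},
])

```text
clock: 21.95
eef_pos: [450.2, -279.6, 128.3]
ee_rot: [3.14, -0.006, -0.023]
contact_force: [1.3, 0.1, 0.2]
width: 41.6
```

```bash
python3 go.py 693.5 31 110 26.1;python3 - <<'E'
from h import *
s=r.snapshot("wrist");cv2.imwrite("pics/w16.png",s["pixels"][:,:,::-1])
E
```

```text
clk 21.95 pos [ 450.2 -279.6  128.3] psi -1.33 rp [ 3.14  -0.006] w 41.6 F [1.3 0.1 0.2]
dp [ 0.236  -0.3161  0.0183] turn -27.4
```

View pics/w16.png

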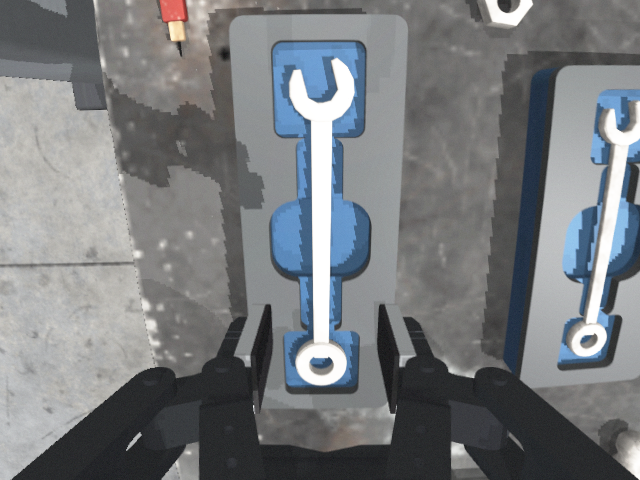

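Call:
carry_out([
  {"dp": [0.236,-0.316,0.013],"turn": -27.4,"gripper": 130},
  {"dp": [0.236,-0.316,0.013],"turn": -27.4,"gripper": 130},
  {"dp": [0.236,-0.316,0.013],"turn": -27.4,"gripper": 130},
  {"dp": [0.236,-0.316,0.013],"turn": -27.4,"gripper": 130},
  {"dp": [0.236,-0.316,0.013],"turn": -27.4,"gripper": 130},
  {"dp": [0.236,-0.316,0.013],"turn": -27.4,"gripper": 130},
  {"dp": [0.236,-0.316,0.013],"turn": -27.4,"gripper": 130},
  {"dp": [0.236,-0.316,0.013],"turn": -27.4,"gripper": 130},
])

```text
clock: 23.0
eef_pos: [691.1, 33.3, 110.3]
ee_rot: [-3.141, 0.002, 0.458]
contact_force: [0.1, -0.7, -0.2]
width: 41.8
```

Call:
carry_out([
  {"dp": [0,0,0],"turn": 0,"gripper": 130},
  {"dp": [0,0,0],"turn": 0,"gripper": 130},
])

```text
clock: 23.25
eef_pos: [691.0, 29.8, 112.5]
ee_rot: [3.141, 0.0, 0.452]
contact_force: [-0.6, -0.1, 0.4]
width: 41.6
```

```bash
python3 go.py 693.5 31 1.5 26.1;python3 - <<'E'
from h import *
s=r.snapshot("wrist");cv2.imwrite("pics/w17.png",s["pixels"][:,:,::-1])
print(proj(s,[[692.8,30.9,7]]))
E
```

```text
clk 23.25 pos [691.   29.8 112.5] psi 25.91 rp [3.141 0.   ] w 41.6 F [-0.6 -0.1  0.4]
dp [0.0028 0.     0.111 ] turn -0.2
[[326.06434738 239.71436718]]
```

View pics/w17.png

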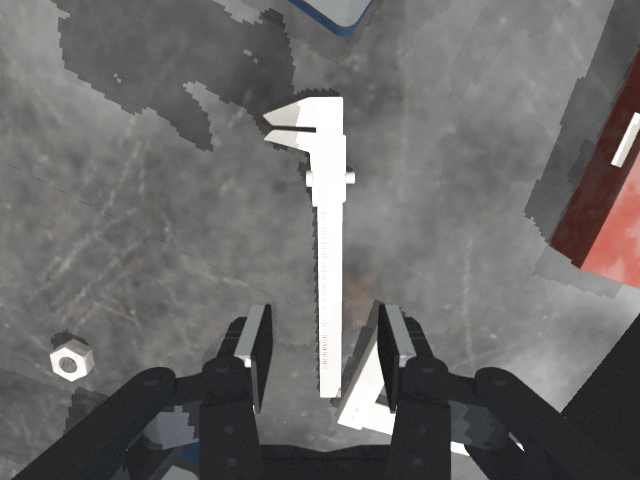

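Run:
```python
from h import *
s=r.snapshot("wrist")
p=ray(s,[[330.5,398],[330,206],[318,240],[342,240],[320,96]],7);print(p.round(1))
d=np.array([np.cos(np.radians(116)),np.sin(np.radians(116))])
print(p[0,:2]+128*d,p[1,:2]-22*d, np.linalg.norm(p[0]-p[1]), r.observe()['eef_pos'])
```

```text
[[751.2 -80.1   7. ]
 [685.5  52.6   7. ]
 [688.4  28.9   7. ]
 [702.4  35.7   7. ]
 [651.1 109.3   7. ]]
[695.07513951  34.89788253] [695.10531167  32.78791862] 148.09307201297963 [691.27928929  30.73359233 112.57044305]
```

Call:
carry_out([
  {"dp": [0.003,-0.001,0.05],"turn": 0,"gripper": 130},
  {"dp": [0.003,-0.001,0.085],"turn": 0,"gripper": 130},
  {"dp": [0.003,-0.001,0.1],"turn": 0,"gripper": 130},
  {"dp": [0.003,-0.001,0.1115],"turn": 0,"gripper": 130},
  {"dp": [0.003,-0.001,0.1115],"turn": 0,"gripper": 130},
  {"dp": [0.003,-0.001,0.1115],"turn": 0,"gripper": 170},
  {"dp": [0.003,-0.001,0.1115],"turn": 0,"gripper": 240},
  {"dp": [0.003,-0.001,0.1115],"turn": 0,"gripper": 240},
], squeeze=70)

```text
clock: 24.35
eef_pos: [694.7, 34.4, 2.1]
ee_rot: [3.141, -0.002, 0.455]
contact_force: [-0.6, -0.7, 5.4]
width: 12.7
```

Call:
carry_out([
  {"dp": [0,0,0],"turn": 0,"gripper": 240},
  {"dp": [0,0,0],"turn": 0,"gripper": 240},
  {"dp": [0,0,0],"turn": 0,"gripper": 240},
], squeeze=70)

```text
clock: 24.72
eef_pos: [694.7, 34.5, 2.1]
ee_rot: [3.141, -0.002, 0.455]
contact_force: [-1.7, -0.0, 6.1]
width: 12.5
```

```bash
python3 go.py 693.7 32.2 1.5 26.1
```

```text
clk 24.73 pos [694.7  34.5   2.1] psi 26.09 rp [ 3.141e+00 -2.000e-03] w 12.5 F [-1.7 -0.   6.1]
dp [-0.0019  0.0016  0.0006] turn -0.0
```

Call:
carry_out([
  {"dp": [0,0,-0.004],"turn": 0,"gripper": 240},
  {"dp": [0,0,-0.012],"turn": 0,"gripper": 240},
  {"dp": [0,0,-0.025],"turn": 0,"gripper": 240},
  {"dp": [0,0,-0.035],"turn": 0,"gripper": 240},
  {"dp": [0,0,-0.035],"turn": 0,"gripper": 240},
], squeeze=80)

```text
clock: 25.35
eef_pos: [694.8, 34.5, 37.1]
ee_rot: [3.141, -0.002, 0.455]
contact_force: [-0.4, -0.0, -1.4]
width: 12.1
```

```bash
python3 go.py 627 296.5 95 -8;python3 - <<'E'
from h import *
s=r.snapshot("wrist");cv2.imwrite("pics/w18.png",s["pixels"][:,:,::-1])
E
```

```text
clk 25.35 pos [694.8  34.5  37.1] psi 26.09 rp [ 3.141e+00 -2.000e-03] w 12.1 F [-0.4 -0.  -1.4]
dp [ 0.0544 -0.2651 -0.0579] turn 34.1
```

View pics/w18.png

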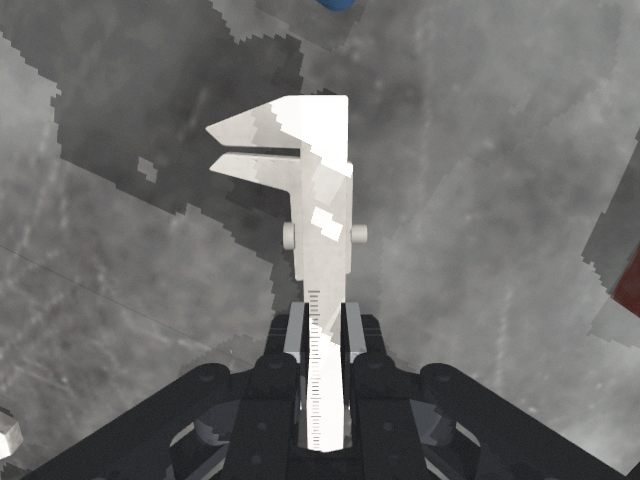

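Call:
carry_out([
  {"dp": [0,0,-0.055],"turn": 0,"gripper": 240},
  {"dp": [0.054,-0.265,-0.058],"turn": 34,"gripper": 240},
  {"dp": [0.054,-0.265,-0.058],"turn": 34,"gripper": 240},
  {"dp": [0.054,-0.265,-0.058],"turn": 34,"gripper": 240},
  {"dp": [0.054,-0.265,-0.058],"turn": 34,"gripper": 240},
  {"dp": [0.054,-0.265,-0.058],"turn": 34,"gripper": 240},
  {"dp": [0.054,-0.265,-0.058],"turn": 34,"gripper": 240},
  {"dp": [0.054,-0.265,-0.058],"turn": 34,"gripper": 240},
])

```text
clock: 26.4
eef_pos: [626.6, 293.5, 93.6]
ee_rot: [3.14, -0.001, -0.14]
contact_force: [-0.5, -0.2, -0.9]
width: 12.0
```

Call:
carry_out([
  {"dp": [0.0,0.0,0.0],"turn": 0,"gripper": 240},
  {"dp": [0.0,0.0,0.0],"turn": 0,"gripper": 240},
  {"dp": [0.0,0.0,0.0],"turn": 0,"gripper": 240},
])

```text
clock: 26.78
eef_pos: [626.2, 295.5, 93.7]
ee_rot: [-3.141, -0.0, -0.139]
contact_force: [-0.8, 0.8, -2.1]
width: 12.1
```

```bash
python3 go.py 627 296.5 95 -8;python3 - <<'E'
from h import *
s=r.snapshot("wrist");cv2.imwrite("pics/w19.png",s["pixels"][:,:,::-1])
E
```

```text
clk 26.77 pos [626.2 295.5  93.7] psi -7.97 rp [-3.141 -0.   ] w 12.1 F [-0.8  0.8 -2.1]
dp [ 0.0006 -0.0011 -0.0013] turn 0.0
```

View pics/w19.png

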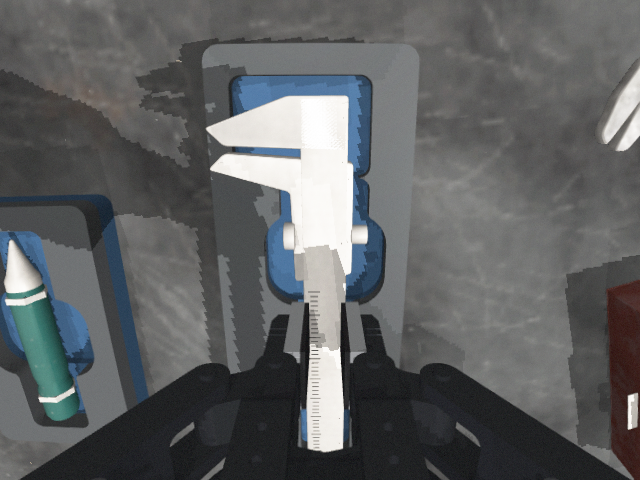

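Run:
```python
from h import *
s=r.snapshot("wrist");o=r.observe()['eef_pos']
a=np.radians(82.0);d=np.array([np.cos(a),np.sin(a)]);n=np.array([d[1],-d[0]])
for nm,px,z in (("insert rim",[[300,75],[231,100],[372,120],[266,255],[385,255]],30),("cal",[[325,96],[207,130],[349,120],[304,300],[345,300],[325,275]],93.7+6)):
    p=ray(s,px,z)[:,:2]-o[:2]
    print(nm,"across,along rel TCP",np.c_[p@n,p@d].round(1).tolist())
```

```text
insert rim across,along rel TCP [[-10.8, 97.6], [-44.8, 86.2], [24.4, 76.6], [-31.0, 5.5], [34.1, 5.6]]
cal across,along rel TCP [[1.1, 85.9], [-38.0, 75.3], [9.0, 78.4], [-6.7, 13.2], [8.7, 13.2], [1.2, 23.5]]
```

Call:
carry_out([
  {"dp": [0.0008,-0.002,0.02],"turn": 0,"gripper": 240},
  {"dp": [0.0008,-0.002,0.035],"turn": 0,"gripper": 240},
  {"dp": [0.0008,-0.002,0.045],"turn": 0,"gripper": 240},
  {"dp": [0.0008,-0.002,0.055],"turn": 0,"gripper": 240},
  {"dp": [0.0008,-0.002,0.062],"turn": 0,"gripper": 240},
  {"dp": [0.0008,-0.002,0.068],"turn": 0,"gripper": 240},
  {"dp": [0.0008,-0.002,0.0685],"turn": 0,"gripper": 240},
  {"dp": [0.0008,-0.002,0.0685],"turn": 0,"gripper": 240},
])

```text
clock: 27.88
eef_pos: [627.2, 298.1, 25.4]
ee_rot: [-3.141, -0.0, -0.138]
contact_force: [0.5, 0.3, -1.5]
width: 12.4
```

```bash
python3 go.py 627 297.5 24.1 -8;python3 - <<'E'
from h import *
s=r.snapshot("wrist");cv2.imwrite("pics/w20.png",s["pixels"][:,:,::-1])
E
```

```text
clk 27.88 pos [627.2 298.1  25.4] psi -7.91 rp [-3.141 -0.   ] w 12.4 F [ 0.5  0.3 -1.5]
dp [-0.0001  0.0006  0.0013] turn 0.1
```

View pics/w20.png

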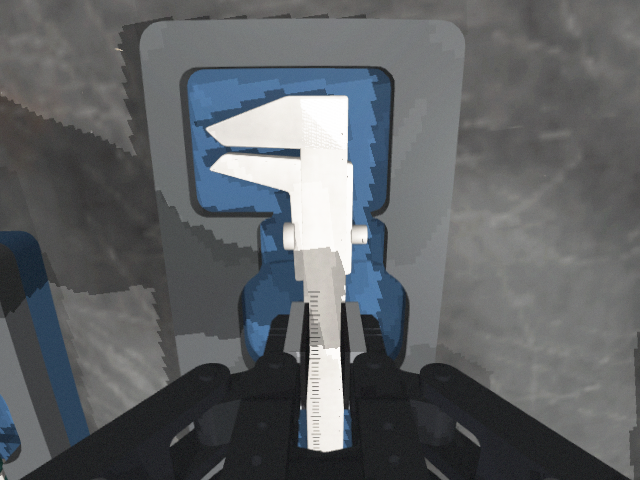

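The calliper's jaws sit inside the cut-out (182–393 × 67–216) with clearance all round. Release it and retreat.

Call:
carry_out([
  {"dp": [0,0,0.001],"turn": 0,"gripper": 240},
  {"dp": [0,0,0.001],"turn": 0,"gripper": 190},
  {"dp": [0,0,0.001],"turn": 0,"gripper": 160},
  {"dp": [0,0,0.001],"turn": 0,"gripper": 160},
  {"dp": [0,0,-0.02],"turn": 0,"gripper": 160},
  {"dp": [0,0,-0.05],"turn": 0,"gripper": 140},
  {"dp": [0,0,-0.1],"turn": 0,"gripper": 130},
  {"dp": [0,0,-0.1],"turn": 0,"gripper": 130},
])

```text
clock: 28.92
eef_pos: [630.0, 298.5, 131.4]
ee_rot: [-3.137, -0.007, -0.139]
contact_force: [0.9, -0.2, -0.3]
width: 41.7
```

```bash
python3 go.py 627 297.5 24.1 -8;python3 - <<'E'
from h import *
s=r.snapshot("wrist");cv2.imwrite("pics/w21.png",s["pixels"][:,:,::-1])
s=r.snapshot("scene");cv2.imwrite("pics/s21.png",cv2.resize(s["pixels"][120:400,140:540,::-1],None,fx=2,fy=2))
E
```

```text
clk 28.93 pos [630.  298.5 131.4] psi -7.94 rp [-3.137 -0.007] w 41.7 F [ 0.9 -0.2 -0.3]
dp [-0.0028  0.0014  0.1073] turn 0.1
```

View pics/w21.png

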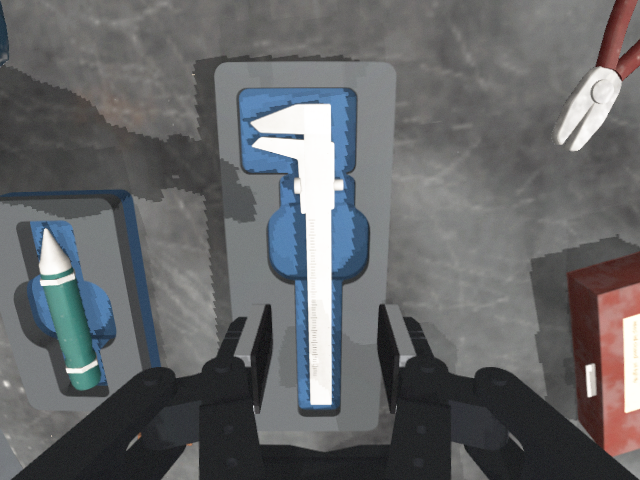

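View pics/s21.png

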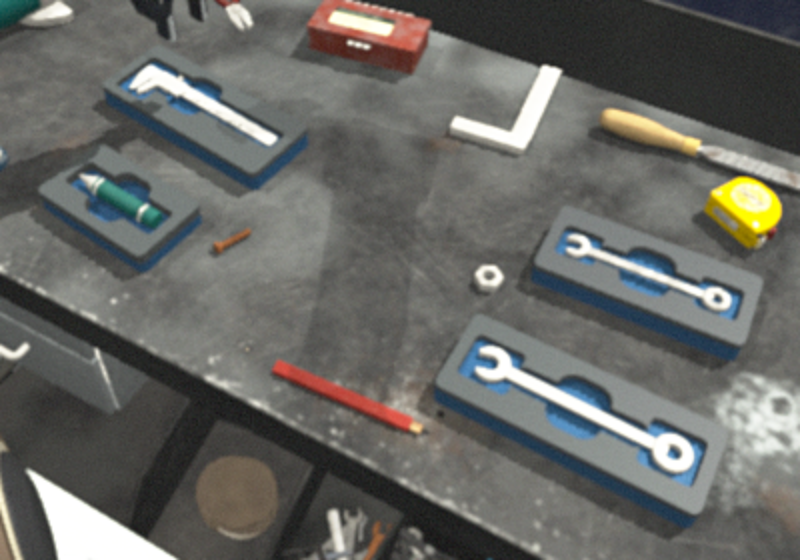

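Run:
```python
import m2
from m2 import *
for nm,reg,fn,z,half,tgt in (("s17",(385,268,495,312),white,30,(-50,50),(446.5,-277.7,88.65)),("s13",(395,196,488,234),white,29,(-40,40),(635.9,-283.9,91.35)),("pun",(180,264,250,308),lambda a:((a[:,:,1]-a[:,:,2]>15)&(a[:,:,0]-a[:,:,1]<12))|(a.min(2)>150),26.5,(-20,40),(440.5,269.2,83.8))):
    c,a,L,W=frame(contour(reg,fn,z),half);print(nm,c.round(1),"diff",(c-tgt[:2]).round(1),round(a%180-tgt[2],1),"len",round(L,1),round(W,1))
cv2.imwrite("pics/t22.png",cv2.resize(im[170:320,150:500],None,fx=2.2,fy=2.2))
```

```text
s17 [ 448.  -279.7] diff [ 1.5 -2. ] -0.1 len 219.0 11.7
s13 [ 636.5 -283.9] diff [0.6 0. ] -0.1 len 179.1 7.6
pun [442.1 272.6] diff [1.6 3.4] -0.4 len 122.9 20.5
```

View pics/t22.png

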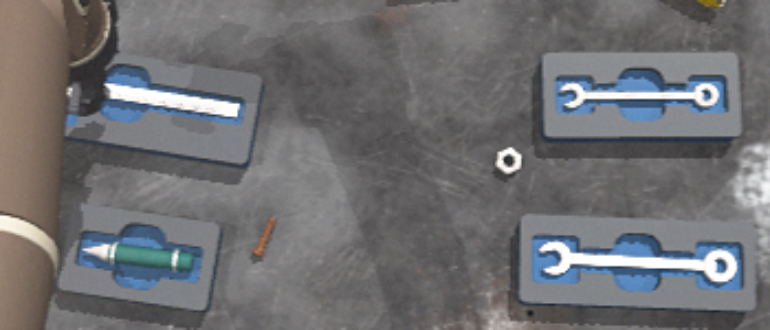

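Run:
```python
from h import *
s=r.snapshot("wrist")
a=np.radians(82.0);d=np.array([np.cos(a),np.sin(a)]);n=np.array([d[1],-d[0]]);o=np.array([627,297.])
for nm,px,z in (("rim",[[300,87],[237,110],[267,245],[369,245],[320,415]],30),("cal",[[320,103],[252,124],[306,280],[332,280],[320,405]],29)):
    p=ray(s,px,z)[:,:2]-o;print(nm,np.c_[p@n,p@d].round(1).tolist())
print(r.job_done())
```

```text
rim [[-13.4, 95.0], [-49.4, 82.8], [-35.6, 1.8], [28.3, 1.9], [-2.7, -130.9]]
cal [[-2.2, 86.4], [-41.4, 75.0], [-11.5, -22.4], [5.3, -22.4], [-2.7, -122.5]]
the job is handed in; nothing more can be done
None
```

I laid all four tools in their own inserts and handed the job in at about 29 s of the 96 s allowed. It gave no verdict. After handing in, nothing was moved; the gripper was empty and about 100 mm above the calliper insert.

My last checks compared each tool with the insert position measured at the start. The first three are from the top camera. The calliper was measured from the wrist camera because the arm hid it.

| Tool | Off the cut-out's middle | Angle error | Measured length (given) |
|---|---|---|---|
| Larger spanner | 1.5 mm and 2 mm (x, y) | 0.1° | 219 mm (218) |
| Smaller spanner | 0.6 mm and 0 mm | 0.1° | 179 mm (179) |
| Centre punch | 1.6 mm and 3.4 mm | 0.4° | 123 mm (122) |
| Calliper | about 1–4 mm | not measured on its own; it looks aligned in the cut-out | 209 mm, from rough pixel picks (216) |

- **Flatness:** I did not measure heights after release. The overhead and scene pictures show all four lying inside the rims, level and clear of the walls.
- **First spanner grasp:** The first close on the smaller spanner was too high, at 4 mm instead of the 10 mm bar. I opened, lowered the gripper by about 4 mm and gripped again without disturbing the spanner.
- **Camera disagreement:** The top and wrist cameras differed by up to about 5 mm on insert positions. I set the final alignment from the wrist pictures.
- **Forces:** The highest contact force I saw was about 10 N, at the punch grasp.

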